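# Load the sample heater, lock its closing ring and wind the timer

## Robot

A 6-joint arm with a two-finger parallel gripper is mounted at the origin on the work surface. World frame = base frame: x ahead of the robot, y to its left, z up, the work surface at z = 0. Lengths are in m, angles in rad, forces in N, time in s.
With the tool pointing down it reaches from about 0.225 to 0.875 m from the base axis. Payload 3.4 kg.
Tool frame: the origin (TCP) lies on the mounting face of the last link; the fingertips stand 173 mm ahead of it and the grasp point (between the pads) lies 155 mm ahead of it; z points along the fingers, y is the line along which they close (so a half turn about z gives the same grasp; the last joint's range is limited). The gripper opens to 85 mm and grips with 20 to 120 N. Pads are 22 mm wide; open, the fingers measure 114 mm over their backs; the gripper's body (76 mm by 85 mm) begins 54 mm behind the grasp point. The pads swing forward as they close: fully open they stand 13 mm farther back than shut.
Start: joints at [-1.35, 0.276, 1.505, -0, 1.361, -0.121], TCP at [0.193, -0.542, 0.405] pointing down, gripper open.
Joint ranges: [-2.89, 2.89], [-0.75, 2.08], [0.22, 2.7], [-1.18, 4.32], [0.11, 2.71], [-2.7, 2.7]. Speed limits (rad/s): [2.57, 2.57, 3.14, 3.14, 3.14, 3.14].

## Interface

Orientations are given as a unit quaternion [w, x, y, z].
In Python, from rig import manip gives the robot as it stands.
- The arm moves only by the tool carry_out, never from a script. Its arguments are lists of equal length, an entry for each row: "linear": the shift along the world's x, y, z each as a share of 500 mm, from -1 to 1, a list of three; "angular": the turn, a rotation vector about the world's x, y, z each as a share of 0.08 rad, from -1 to 1, a list of three; "hand": the opening, from 0 (shut) to 1 (fully open). In form: {"linear": [[x, y, z], ...], "angular": [[rx, ry, rz], ...], "hand": [hand, ...]}. A call has 1 to 8 rows; each row shifts and turns the commanded pose from where the row before left it; what a row does not reach is not made up. A row lasts 1/12 s, in which the tool goes at most 41.7 mm and 7.16 degrees, less where a joint would pass 70% of its speed; a pose out of reach is approached as far as the arm can. A call with a number of a shift or a turn outside -1 to 1 is refused whole. A call with a gripper value outside its range is refused whole. The fingers move at their own pace and stop on an object; "force" is the grip in N (left out, the last holds). Time passes only in rows, so rows that do not move let the fingers close. It gives the time, the measured TCP pose, the force, the opening and the grip force at its end, in the units of the state.
- manip.get_state(): the state, without advancing time (a new reading comes with each control period).
- manip.get_image(name): name is "scene" or "top" or "wrist"; returns the picture (480x640x3 uint8, red, green, blue); there is no depth.
- manip.camera_params(name): a dict with "fx", "fy", "cx", "cy" (pixels), "k1" (the pictures are not rectified: a ray, as slopes to the right and down, at radius r is drawn at 1 + k1 r^2 times it, then the intrinsics apply), "view" (4x4, takes a point from world to camera coordinates); the wrist camera has in their place "hand_eye" (4x4, takes a point from camera to tool coordinates, whose origin is the TCP and whose axes are the flange's). Camera axes: x right, y down, z forward; pixel columns grow to the right and rows downward; lengths in m; the calibration is good to about 2 mm. A picture is of the moment at which its call begins: read the wrist's pose just before it. camera_params takes no time and is no camera call.
- manip.sign_off(): hands the job in; it is judged then, once.
The state is a dict: "clock": time; "qpos": joint angles; "qd": joint speeds; "effort": joint torques, N m; "position": TCP position; "ee_rot": TCP orientation; "contact_force": force on the tool from outside, world axes, zero at the start; "moment": the same for the moment, N m; "width": finger opening in m; "gripper_force": force on a finger pad.
Only numpy, scipy, OpenCV 4.12 (cv2) and the standard library are available. Lean on these libraries where they do the work, as an engineer would, in place of code of your own. Each camera call takes 0.05 s, during which the arm holds its last target. There are 200 camera calls.

## Task

Start a heating run: turn the closing ring of the sample heater to open, lay its lid flat on the cork mat, and stand every sample bottle upright on the floor of the pot, one to a quarter, setting them down without dropping them. Then put the lid back fully seated, turn the ring to its locked mark, and only then wind the clockwork timer fully by its key. Leave everything else on the bench where it is.

Things in the scene. Friction and masses are not known exactly. Their poses are not given: they have to be found in the camera images.
- unit: Bench sample heater, fixed. Origin at bench level on its vessel's axis, z up, front (-x) roughly to the robot. White round jacket 252 mm across, 132 mm high, around an open steel pot (see vessel_rim, vessel_floor). On its +y side a white console, 150 mm (x) by 128 mm (y), 150 mm high, centred 186 mm from the axis, carries the clockwork timer on top.
- vessel_rim (a point): Centre of the pot's mouth, 155 mm above the bench; inner diameter 160 mm, outer 168 mm. The closing ring (collar) surrounds it: 216 mm across, top 174 mm above the bench, with four lugs that reach in to 89 mm from the axis, their undersides 12 mm above the rim. Axes as the unit's.
- vessel_floor (a point): Centre of the pot's floor, 63 mm above the bench. Two crossed upright steel strips (4 mm thick, 45 mm high, along the unit's x and y axes) divide the floor into four quarters, one bottle each; the middle of each quarter lies at (+-31, +-31) mm in the unit's axes.
- collar (a joint): Closing ring about the vessel's axis; rad, growing clockwise from above. 0 = open: handle over the single short mark, 22.5 degrees from the unit's -x towards -y; lugs between the lid's ears. 0.785 = locked: handle between the two long marks, 22.5 degrees from -x towards +y; lugs cover the ears and hold the lid. Stops at -0.06 and 0.86. Stays where left; 4 to 6 N at the handle turns it.
- collar_grip (a point): Grip point on the ring's handle: a grey round upright post, 23 mm thick, 55 mm tall, 139 mm from the vessel's axis, on a short flat arm. The point is on the post's axis, 200 mm above the bench; the post spans 168 to 223 mm above the bench.
- lid: Steel lid, 0.6 kg, 168 mm across; four ears (30 mm wide, out to 96 mm) along its +-x and +-y axes; round knob 38 mm across from 32 to 62 mm above the origin (centre of underside). Its lowest 6 mm is a plug 154 mm across that enters the pot. Seated: origin 149 mm above the bench, ears along the unit's x and y (any quarter turn, within 15 degrees). On the mat: origin at 5 mm.
- mat: Round cork mat fixed on the bench, 224 mm across, 5 mm thick, for the lid. Origin at its centre at bench level.
- bottle1: Sample bottle of clear glass with a paper label and white screw cap, standing on the bench right of the heater (may be absent: two to four are present). 52 mm across, 78 mm tall, with a thick heavy base; the cap is 36 mm across and spans 53 to 78 mm above the bottle's origin, the centre of its underside; z up along the bottle. Mass about 0.15 kg.
- bottle2: Sample bottle of clear glass with a paper label and white screw cap, standing on the bench right of the heater (may be absent: two to four are present). 52 mm across, 78 mm tall, with a thick heavy base; the cap is 36 mm across and spans 53 to 78 mm above the bottle's origin, the centre of its underside; z up along the bottle. Mass about 0.15 kg.
- bottle3: Sample bottle of clear glass with a paper label and white screw cap, standing on the bench right of the heater (may be absent: two to four are present). 52 mm across, 78 mm tall, with a thick heavy base; the cap is 36 mm across and spans 53 to 78 mm above the bottle's origin, the centre of its underside; z up along the bottle. Mass about 0.15 kg.
- bottle4: Sample bottle of clear glass with a paper label and white screw cap, standing on the bench right of the heater (may be absent: two to four are present). 52 mm across, 78 mm tall, with a thick heavy base; the cap is 36 mm across and spans 53 to 78 mm above the bottle's origin, the centre of its underside; z up along the bottle. Mass about 0.15 kg.
- timer (a joint): Winding key of the clockwork timer on the console, vertical axis. Value in rad grows clockwise seen from above: 0 = run down, 4.71 = fully wound, against its stop. It winds a spring (0.02 N m per rad) but stays where it is left. Turning it takes 0.13 to 0.23 N m. Starts between 0 and 0.5.
- key_grip (a point): Grip point of the winding key on its vertical axis, 183 mm above the bench, 190 mm from the vessel's axis along the unit's +y. The key is a flat steel wing 54 mm long, 12 mm thick, from 166 to 196 mm above the bench; long along this frame's y, thin along its x, turning with the key. At joint value 0 this frame is parallel to the unit's.
- reagent: Bystander: amber reagent bottle, 72 mm across, 165 mm tall. Not to be disturbed.
- washbottle: Bystander: white plastic bottle with a cap, 66 mm across, 160 mm tall. Not to be disturbed.
- beaker: Bystander: glass beaker, 72 mm across, 85 mm tall. Not to be disturbed.
- tape: Bystander: roll of tape lying flat, 90 mm across, 25 mm high. Not to be disturbed.
- notebook: Bystander: notebook, 150 x 210 x 14 mm. Not to be disturbed.
- wrench: Bystander: steel wrench, 170 mm long, lying on the bench between robot and heater. Not to be disturbed.
- syringecase: Bystander: closed syringe case, 160 x 60 x 24 mm. Not to be disturbed.
- vialrack: Bystander: low rack with six small vials, 70 x 94 mm, 47 mm high. Not to be disturbed.

How it is judged:
By the outcome, as a careful person would: the job done as asked, in the order asked, and still so for the second after the job is handed in, with the robot touching nothing.
Of bottle1, bottle2, bottle3, bottle4 only 2 to 4 are there at a start; the rules pass over those that are not, and their reading is None.
At some moment in a run one of bottle1, bottle2, bottle3, bottle4, lid may be knocked a few centimetres aside while the robot is not near it.
It also fails if it takes over 210 s, if anything falls off the work surface, if the arm or the gripper's body presses on something with over 40 N, if the wrist force passes 120 N, or if a joint passes its speed limit or range.

## Working session

There is one attempt and no reset: what is moved stays moved. The work goes in short steps, Python scripts to look and compute and a tool call to move; the robot and the scene stay as the last step left them, time stands still between calls to the robot, and variables do not carry over. Pictures are saved under pics/ and viewed, at most 14 in all, crops included, and the job is handed in when it is done.

Besides the shell and the picture viewer there is one more tool, called as name(argument=value, ...), one argument or row to a line, values as JSON. carry_out: Moves the arm, as the interface text tells. Its arguments: {"type":"object","properties":{"linear":{"type":"array"},"angular":{"type":"array"},"hand":{"type":"array"},"force":{"type":"number"}},"required":["linear","angular","hand"]}

```bash
ls; mkdir -p pics; cat > h.py <<'E'
import numpy as np, cv2
from scipy.spatial.transform import Rotation as R
from rig import manip
def snap(name,fn):
    im=manip.get_image(name); cv2.imwrite('pics/'+fn,im[:,:,::-1]); return im
def ray(name,uv,T=None):
    p=manip.camera_params(name)
    d=np.array([(uv[0]-p['cx'])/p['fx'],(uv[1]-p['cy'])/p['fy']])
    s=d.copy()
    for _ in range(20): s=d/(1+p['k1']*(s@s))
    v=np.array([s[0],s[1],1.])
    M=np.linalg.inv(np.array(p['view'])) if T is None else T@np.array(p['hand_eye'])
    return M[:3,3],M[:3,:3]@v
def pose(st=None):
    st=st or manip.get_state()
    T=np.eye(4);q=st['ee_rot'];T[:3,:3]=R.from_quat([q[1],q[2],q[3],q[0]]).as_matrix();T[:3,3]=st['position'];return T
def atz(name,uv,z,T=None):
    o,v=ray(name,uv,T); return o+v*(z-o[2])/v[2]
def tri(rays):
    A=np.zeros((3,3));b=np.zeros(3)
    for o,v in rays:
        v=v/np.linalg.norm(v);P=np.eye(3)-np.outer(v,v);A+=P;b+=P@o
    return np.linalg.solve(A,b)
def proj(name,P,T=None):
    p=manip.camera_params(name)
    V=np.array(p['view']) if T is None else np.linalg.inv(T@np.array(p['hand_eye']))
    c=V[:3,:3]@np.asarray(P)+V[:3,3]; s=c[:2]/c[2]; s=s*(1+p['k1']*(s@s))
    return np.array([s[0]*p['fx']+p['cx'],s[1]*p['fy']+p['cy']])
E
python3 - <<'E'
from h import *
np.set_printoptions(precision=4,suppress=True)
for n in('scene','top'): snap(n,n+'0.png'); print(manip.camera_params(n))
print(manip.camera_params('wrist')); print(pose()); print(manip.get_state())
E
```

```text
pics
{'fx': 513.2222485375178, 'fy': 513.2222485375178, 'cx': 321.8391542914388, 'cy': 234.33181196100358, 'k1': 0.04114374532251394, 'view': array([[ 0.6418,  0.7668, -0.0093, -0.3278],
       [ 0.4737, -0.406 , -0.7815, -0.1498],
       [-0.6031,  0.4972, -0.6238,  1.8825],
       [ 0.    ,  0.    ,  0.    ,  1.    ]])}
{'fx': 567.9170423401852, 'fy': 567.9170423401852, 'cx': 321.80359462078417, 'cy': 234.2402199335638, 'k1': -0.025291158034356085, 'view': array([[-0.0199, -0.9998, -0.0099,  0.016 ],
       [-0.9945,  0.0208, -0.1027,  0.5149],
       [ 0.1028,  0.0078, -0.9947,  1.4893],
       [ 0.    ,  0.    ,  0.    ,  1.    ]])}
{'fx': 348.24092389755043, 'fy': 348.24092389755043, 'cx': 325.35286016436027, 'cy': 238.34324251867432, 'k1': -0.054273343994739445, 'hand_eye': array([[ 0.0009, -0.9577, -0.2878,  0.0741],
       [ 1.    ,  0.0008,  0.0005,  0.0008],
       [-0.0003, -0.2878,  0.9577,  0.0293],
       [ 0.    ,  0.    ,  0.    ,  1.    ]])}
[[ 0.9422  0.3351 -0.0004  0.1927]
 [ 0.3351 -0.9422  0.0016 -0.5416]
 [ 0.0002 -0.0016 -1.      0.4039]
 [ 0.      0.      0.      1.    ]]
{'clock': 0.1, 'qpos': array([-1.35  ,  0.2765,  1.506 , -0.    ,  1.3607, -0.121 ]), 'qd': array([-0.0006, -0.0019, -0.0011,  0.0009,  0.0001, -0.0025]), 'effort': array([  0.0019, -41.7699, -24.6404,  -0.0002,   0.0058,  -0.    ]), 'position': array([ 0.1927, -0.5416,  0.4039]), 'ee_rot': array([-0.0008,  0.9854,  0.1701, -0.    ]), 'contact_force': array([ 0.1374, -0.2338,  0.0896]), 'moment': array([ 0.0145,  0.0216, -0.024 ]), 'gripper_force': 0.0, 'width': 0.0850579136859318}
```

View pics/scene0.png

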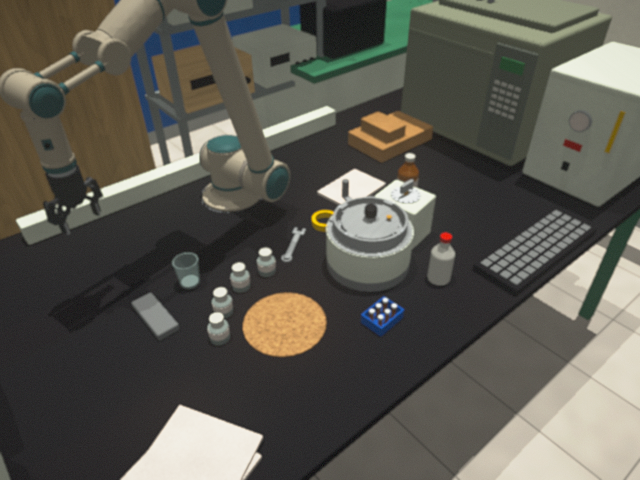

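View pics/top0.png

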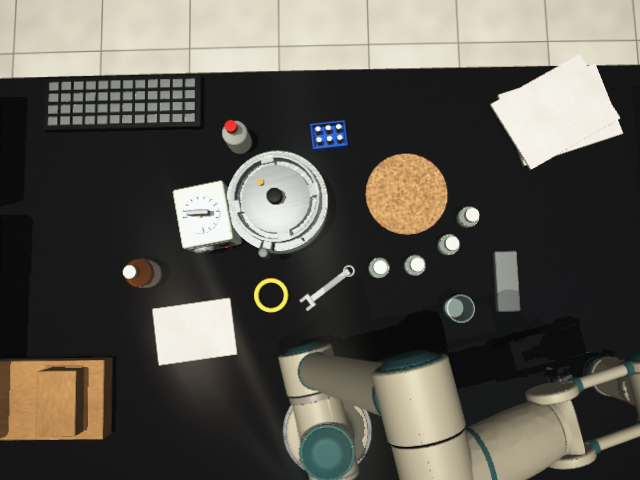

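The pictures show four bottles (top view at about (379,267), (415,264), (449,243) and (468,216)), the mat at (406,194), the lid knob at (275,196), the handle post at (263,253) and the key at (198,213). I'll enlarge crops of both views.

```bash
python3 - <<'E'
import cv2
t=cv2.imread('pics/top0.png');s=cv2.imread('pics/scene0.png')
cv2.imwrite('pics/c1.png',cv2.resize(t[140:270,165:338],None,fx=4.6,fy=4.6,interpolation=2))
cv2.imwrite('pics/c2.png',cv2.resize(s[165:295,310:450],None,fx=4.6,fy=4.6,interpolation=2))
a=cv2.resize(t[200:280,360:490],None,fx=5,fy=5,interpolation=2);b=cv2.resize(s[240:350,200:330],None,fx=5,fy=5,interpolation=2)
cv2.imwrite('pics/c3.png',cv2.resize(s[240:350,200:330],None,fx=5,fy=5,interpolation=2))
cv2.imwrite('pics/c4.png',a)
E
```

```text
(no output)
```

View pics/c1.png

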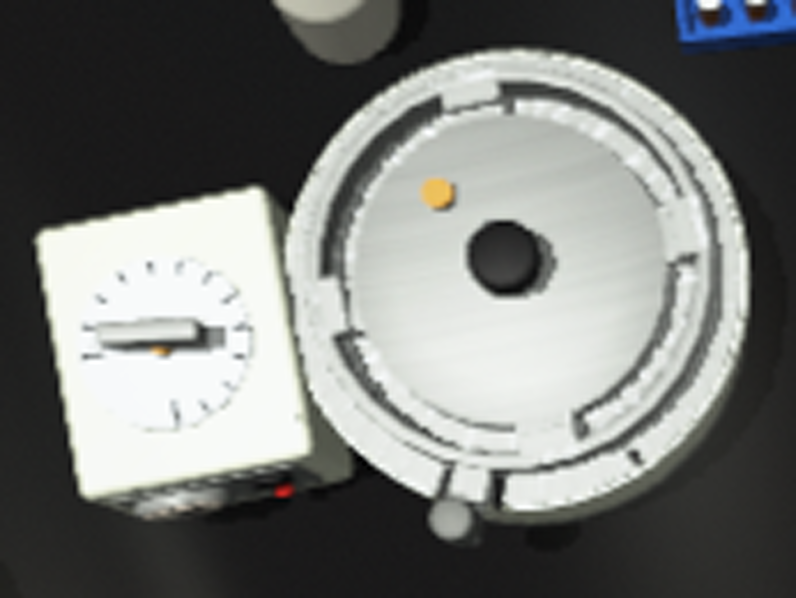

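View pics/c2.png

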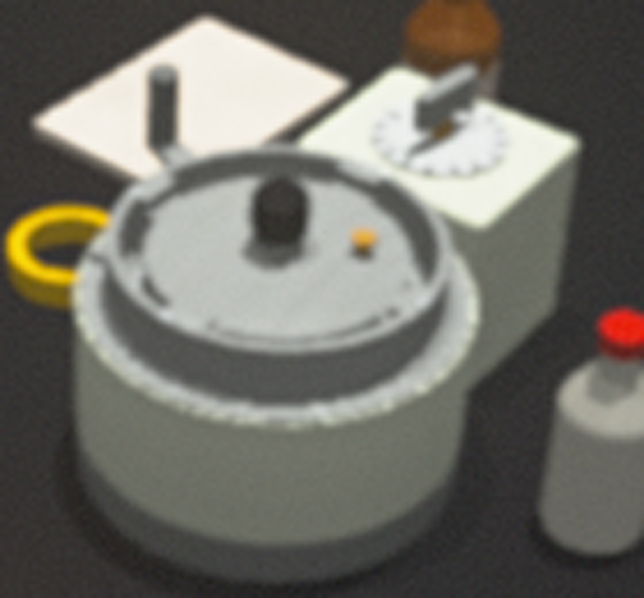

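View pics/c3.png

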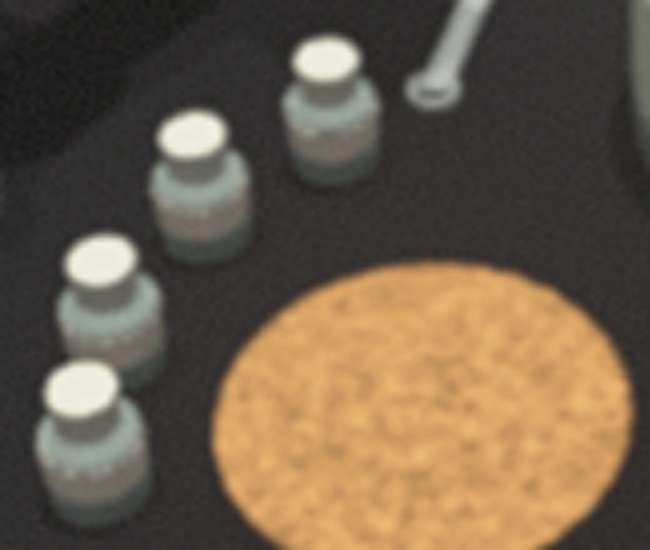

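View pics/c4.png

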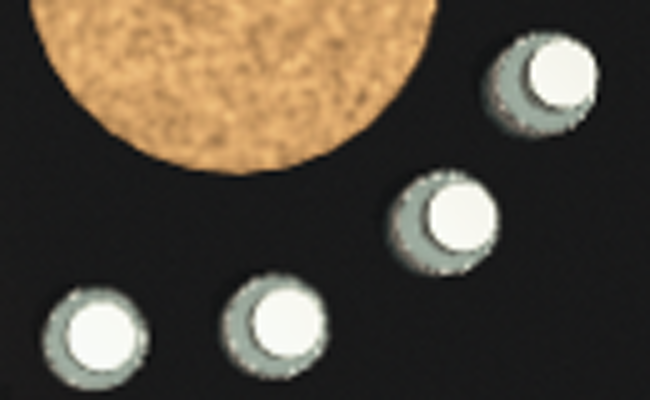

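Read off the crops:
- **c1:** knob top (503,258), post top (449,519) between the two long marks at (445,480) and (495,490), so the ring is locked. The short mark is at (635,455). Key top is (148,333), and the console corners are (40,232), (263,187), (312,460) and (85,498).
- **c2:** knob (282,190), post (163,74), key (448,88).
- **c4:** bottle caps (101,336), (289,322), (463,217) and (563,73).
- **c3:** the same caps, in order, at (327,60), (193,135), (102,260) and (82,389).

```bash
python3 - <<'E'
from h import *
np.set_printoptions(precision=4,suppress=True)
def f(p,s,o): return ((p[0]+.5)/s-.5+o[0],(p[1]+.5)/s-.5+o[1])
C1=lambda p:f(p,4.6,(165,140));C2=lambda p:f(p,4.6,(310,165));C3=lambda p:f(p,5,(200,240));C4=lambda p:f(p,5,(360,200))
P={'knob':(C1((503,258)),C2((282,190)),.211),'post':(C1((449,519)),C2((163,74)),.223),'key':(C1((148,333)),C2((448,88)),.196)}
for i,(a,b) in enumerate(zip([(101,336),(289,322),(463,217),(563,73)],[(327,60),(193,135),(102,260),(82,389)])): P['b%d'%i]=(C4(a),C3(b),.078)
for k,(a,b,z) in P.items(): print(k,tri([ray('top',a),ray('scene',b)]),atz('top',a,z),atz('scene',b,z))
for c in [(40,232),(263,187),(312,460),(85,498)]: print('cons',atz('top',C1(c),.15))
for c in [(97,333),(200,333)]: print('keyend',atz('top',C1(c),.196))
for n in('top','scene'):
    im=cv2.cvtColor(cv2.imread(f'pics/{n}0.png'),cv2.COLOR_BGR2HSV)
    m=cv2.inRange(im,(8,70,110),(25,255,255)); m=cv2.morphologyEx(m,cv2.MORPH_CLOSE,np.ones((5,5)))
    k,l,s,c=cv2.connectedComponentsWithStats(m)
    for i in range(1,k):
        if 3000<s[i,4] and s[i,0]>200:
            ct=max(cv2.findContours((l==i).astype('uint8'),0,1)[0],key=len)[:,0]
            w=np.array([atz(n,p,.005)[:2] for p in ct]).astype('f4'); print(n,cv2.minEnclosingCircle(w),cv2.fitEllipse(w))
E
```

```text
knob [0.5907 0.1159 0.209 ] [0.5899 0.1152 0.211 ] [0.593  0.1145 0.211 ]
post [0.4549 0.1424 0.2167] [0.4553 0.1428 0.223 ] [0.4614 0.1343 0.223 ]
key [0.5585 0.3034 0.1881] [0.5572 0.3015 0.196 ] [0.5663 0.294  0.196 ]
b0 [ 0.4227 -0.1427  0.0737] [ 0.4229 -0.1417  0.078 ] [ 0.4267 -0.1458  0.078 ]
b1 [ 0.428  -0.239   0.0748] [ 0.4281 -0.2383  0.078 ] [ 0.4311 -0.241   0.078 ]
b2 [ 0.4805 -0.3305  0.0744] [ 0.4802 -0.3297  0.078 ] [ 0.4839 -0.3321  0.078 ]
b3 [ 0.5541 -0.3861  0.0742] [ 0.5538 -0.3847  0.078 ] [ 0.5571 -0.3878  0.078 ]
cons [0.6203 0.3708 0.15  ]
cons [0.6422 0.2501 0.15  ]
cons [0.4937 0.2241 0.15  ]
cons [0.4759 0.3456 0.15  ]
keyend [0.5578 0.3281 0.196 ]
keyend [0.5566 0.2744 0.196 ]
top ((0.6247265934944153, -0.22644419968128204), 0.11226604133844376) ((0.6246336102485657, -0.2261178344488144), (0.2206491380929947, 0.22127601504325867), 83.83360290527344)
scene ((0.6269292831420898, -0.22939106822013855), 0.1141129732131958) ((0.6270191073417664, -0.22976568341255188), (0.22407495975494385, 0.224948450922966), 49.60736846923828)
```

carry_out(
  linear=[
    [0.031,0.066,0.0145],
    [0.031,0.066,0.0145],
    [0.031,0.066,0.0145],
    [0.031,0.066,0.0145],
    [0.031,0.066,0.0145],
    [0.031,0.066,0.0145],
    [0.031,0.066,0.0145],
    [0.031,0.066,0.0145],
  ],
  angular=[
    [0,0,-0.34],
    [0,0,-0.34],
    [0,0,-0.34],
    [0,0,-0.34],
    [0,0,-0.34],
    [0,0,-0.34],
    [0,0,-0.34],
    [0,0,-0.34],
  ],
  hand=[1,1,1,1,1,1,1,1],
)

```text
clock: 0.77
position: [0.3169, -0.2759, 0.4628]
ee_rot: [-0.0, 0.998, 0.061, -0.0]
contact_force: [0.7, -0.3, 0.1]
width: 0.0858
gripper_force: 0.0
```

carry_out(
  linear=[
    [0.031,0.066,0.0145],
    [0.031,0.066,0.0145],
    [0.031,0.066,0.0145],
    [0.031,0.066,0.0145],
    [0.031,0.066,0.0145],
    [0.031,0.066,0.0145],
    [0.031,0.066,0.0145],
    [0.031,0.066,0.0145],
  ],
  angular=[
    [0,0,-0.34],
    [0,0,-0.34],
    [0,0,-0.34],
    [0,0,-0.34],
    [0,0,-0.34],
    [0,0,-0.34],
    [0,0,-0.34],
    [0,0,-0.34],
  ],
  hand=[1,1,1,1,1,1,1,1],
)

```text
clock: 1.43
position: [0.4409, -0.0118, 0.5209]
ee_rot: [0.0, 0.999, -0.047, -0.0]
contact_force: [0.2, 0.2, 0.1]
width: 0.0855
gripper_force: 0.0
```

carry_out(
  linear=[
    [0.031,0.066,0.0145],
    [0.031,0.066,0.0145],
    [0.031,0.066,0.0145],
    [0.031,0.066,0.0145],
    [0,0,0],
    [0,0,0],
  ],
  angular=[
    [0,0,-0.34],
    [0,0,-0.34],
    [0,0,-0.34],
    [0,0,-0.34],
    [0,0,0],
    [0,0,0],
  ],
  hand=[1,1,1,1,1,1],
)

```text
clock: 1.93
position: [0.5033, 0.1198, 0.549]
ee_rot: [0.0, 0.995, -0.099, -0.001]
contact_force: [0.1, -1.0, -0.1]
width: 0.0856
gripper_force: 0.0
```

```bash
python3 - <<'E'
from h import *
np.set_printoptions(precision=4,suppress=True)
T=pose(); print(T, manip.get_state()['qpos']); np.save('T1.npy',T)
im=snap('wrist','w1.png'); cv2.imwrite('pics/w1b.png',cv2.resize(im[:,:,::-1],None,fx=1.25,fy=1.25,interpolation=2))
for P in [(.59,.115,.211),(.455,.143,.223),(.557,.302,.196)]: print(proj('wrist',P,T)*1.25)
E
```

```text
[[ 0.9804 -0.1973 -0.0013  0.5033]
 [-0.1973 -0.9804 -0.0004  0.1198]
 [-0.0012  0.0006 -1.      0.549 ]
 [ 0.      0.      0.      1.    ]] [ 0.0993  0.1402  1.3356 -0.0003  1.6671  1.8686]
[387.5454 149.4185]
[387.866  345.6425]
[158.2622 247.5925]
```

View pics/w1b.png

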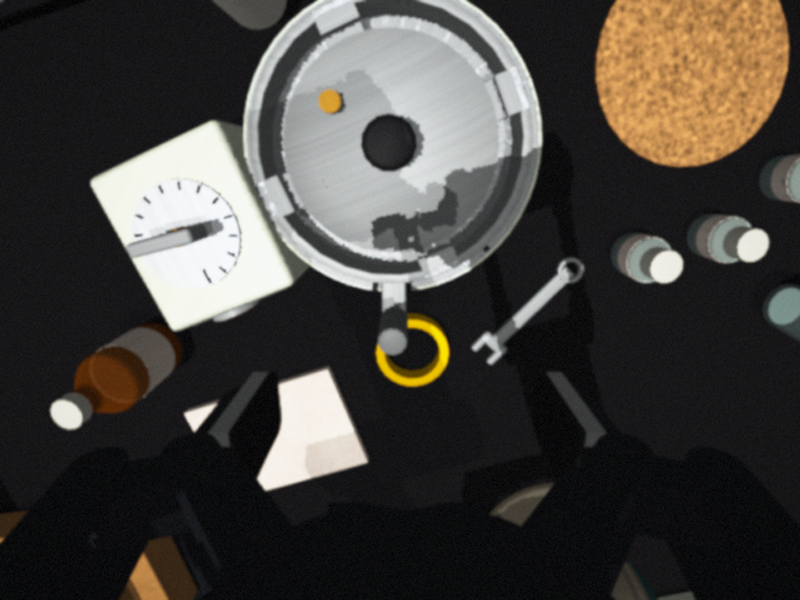

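The wrist view shows the knob at (389,141), post top (393,342), key wing centre (160,243), caps at (665,267) and (752,244), and the timer dial centre near (188,232), all in 1.25x pixels.

```bash
python3 - <<'E'
from h import *
np.set_printoptions(precision=4,suppress=True)
T=np.load('T1.npy')
def f(p,s,o): return ((p[0]+.5)/s-.5+o[0],(p[1]+.5)/s-.5+o[1])
C1=lambda p:f(p,4.6,(165,140));C2=lambda p:f(p,4.6,(310,165));C3=lambda p:f(p,5,(200,240));C4=lambda p:f(p,5,(360,200))
W=lambda p:f(p,1.25,(0,0))
P={'knob':(C1((503,258)),C2((282,190)),W((389,141)),.205),'post':(C1((449,519)),C2((163,74)),W((393,342)),.223),'key':(C1((148,333)),C2((448,88)),W((160,243)),.196),
'b0':(C4((101,336)),C3((327,60)),W((665,267)),.078),'b1':(C4((289,322)),C3((193,135)),W((752,244)),.078)}
for k,(a,b,w,z) in P.items():
  print(k,'T+W',tri([ray('top',a),ray('wrist',w,T)]),'all',tri([ray('top',a),ray('scene',b),ray('wrist',w,T)]),'W@z',atz('wrist',w,z,T),'T@z',atz('top',a,z))
# mat from wrist
print('console W',[atz('wrist',W(p),.15,T)[:2] for p in [(92,182),(215,122),(175,330),(300,275)]])
E
```

```text
knob T+W [0.5957 0.1157 0.1847] all [0.5927 0.1143 0.2106] W@z [0.5956 0.1131 0.205 ] T@z [0.591  0.1158 0.205 ]
post T+W [0.4556 0.1412 0.2192] all [0.4551 0.1411 0.2174] W@z [0.4572 0.1388 0.223 ] T@z [0.4553 0.1428 0.223 ]
key T+W [0.5591 0.3038 0.1881] all [0.559  0.3035 0.1885] W@z [0.5602 0.2995 0.196 ] T@z [0.5572 0.3015 0.196 ]
b0 T+W [ 0.4242 -0.1428  0.0784] all [ 0.4239 -0.1438  0.0757] W@z [ 0.4253 -0.1442  0.078 ] T@z [ 0.4229 -0.1417  0.078 ]
b1 T+W [ 0.43   -0.2396  0.0771] all [ 0.4298 -0.24    0.0766] W@z [ 0.4321 -0.2402  0.078 ] T@z [ 0.4281 -0.2383  0.078 ]
console W [array([0.6199, 0.3679]), array([0.6421, 0.2487]), array([0.4785, 0.342 ]), array([0.5057, 0.214 ])]
```

carry_out(
  linear=[
    [-0.0234,0.0104,-0.064],
    [-0.0234,0.0104,-0.064],
    [-0.0234,0.0104,-0.064],
    [-0.0234,0.0104,-0.064],
    [0,0,-0.042],
    [0,0,-0.042],
    [0,0,-0.042],
    [0,0,0],
  ],
  angular=[
    [0,0,0],
    [0,0,0],
    [0,0,0],
    [0,0,0],
    [0,0,0],
    [0,0,0],
    [0,0,0],
    [0,0,0],
  ],
  hand=[1,1,1,1,1,1,1,1],
  force=25,
)

```text
clock: 2.65
position: [0.4535, 0.1374, 0.3549]
ee_rot: [0.001, 0.995, -0.102, -0.004]
contact_force: [-1.2, 0.5, -0.2]
width: 0.0855
gripper_force: 0.0
```

carry_out(
  linear=[
    [0,0,0],
    [0,0,0],
    [0,0,0],
    [0,0,0],
    [0,0,0],
    [0,0,0],
    [0,0,0],
    [0,0,0],
  ],
  angular=[
    [0,0,0],
    [0,0,0],
    [0,0,0],
    [0,0,0],
    [0,0,0],
    [0,0,0],
    [0,0,0],
    [0,0,0],
  ],
  hand=[0.1,0.1,0.1,0.1,0.1,0.1,0.1,0.1],
  force=25,
)

```text
clock: 3.32
position: [0.4563, 0.1392, 0.3598]
ee_rot: [-0.0, 0.995, -0.101, 0.001]
contact_force: [-0.3, 0.3, 6.1]
width: 0.0227
gripper_force: 25.3
```

carry_out(
  linear=[
    [-0.00114,-0.00871,0],
    [-0.00114,-0.00871,0],
    [-0.00114,-0.00871,0],
    [-0.00114,-0.00871,0],
    [0,-0.00879,0],
    [0,-0.00879,0],
    [0,-0.00879,0],
    [0,-0.00879,0],
  ],
  angular=[
    [0,0,0.395],
    [0,0,0.395],
    [0,0,0.395],
    [0,0,0.395],
    [0,0,0.395],
    [0,0,0.395],
    [0,0,0.395],
    [0,0,0.395],
  ],
  hand=[0.1,0.1,0.1,0.1,0.1,0.1,0.1,0.1],
)

```text
clock: 3.98
position: [0.4542, 0.1046, 0.3598]
ee_rot: [-0.001, 1.0, 0.026, 0.001]
contact_force: [0.1, 2.9, 4.3]
width: 0.0221
gripper_force: 25.3
```

carry_out(
  linear=[
    [0.00107,-0.0086,0],
    [0.00107,-0.0086,0],
    [0.00107,-0.0086,0],
    [0.00107,-0.0086,0],
    [0.00218,-0.0085,0],
    [0.00218,-0.0085,0],
    [0.00218,-0.0085,0],
    [0.00218,-0.0085,0],
  ],
  angular=[
    [0,0,0.395],
    [0,0,0.395],
    [0,0,0.395],
    [0,0,0.395],
    [0,0,0.395],
    [0,0,0.395],
    [0,0,0.395],
    [0,0,0.395],
  ],
  hand=[0.1,0.1,0.1,0.1,0.1,0.1,0.1,0.1],
)

```text
clock: 4.65
position: [0.4608, 0.0704, 0.3599]
ee_rot: [-0.001, 0.988, 0.152, 0.002]
contact_force: [1.6, 3.3, 5.3]
width: 0.0222
gripper_force: 25.2
```

carry_out(
  linear=[
    [0.0032,-0.00806,0],
    [0.0032,-0.00806,0],
    [0.0032,-0.00806,0],
    [0.0032,-0.00806,0],
    [0.00424,-0.0077,0],
    [0.00424,-0.0077,0],
    [0.00424,-0.0077,0],
    [0.00424,-0.0077,0],
  ],
  angular=[
    [0,0,0.395],
    [0,0,0.395],
    [0,0,0.395],
    [0,0,0.395],
    [0,0,0.395],
    [0,0,0.395],
    [0,0,0.395],
    [0,0,0.395],
  ],
  hand=[0.1,0.1,0.1,0.1,0.1,0.1,0.1,0.1],
)

```text
clock: 5.32
position: [0.4757, 0.0389, 0.3598]
ee_rot: [-0.001, 0.962, 0.275, 0.002]
contact_force: [0.8, 3.0, 4.6]
width: 0.0225
gripper_force: 25.3
```

carry_out(
  linear=[
    [0,0,0],
    [0,0,0],
    [0,0,0],
  ],
  angular=[
    [0,0,0],
    [0,0,0],
    [0,0,0],
  ],
  hand=[0.1,0.1,0.1],
)

```text
clock: 5.57
position: [0.476, 0.0384, 0.3598]
ee_rot: [0.0, 0.962, 0.274, 0.002]
contact_force: [1.2, 0.3, 4.7]
width: 0.0225
gripper_force: 25.3
```

carry_out(
  linear=[
    [0,0,0],
    [0,0,0],
    [0,0,0],
    [0,0,0.05],
    [0,0,0.07],
    [0,0,0.07],
    [0,0,0.07],
    [0,0,0],
  ],
  angular=[
    [0,0,0],
    [0,0,0],
    [0,0,0],
    [0,0,0],
    [0,0,0],
    [0,0,0],
    [0,0,0],
    [0,0,0],
  ],
  hand=[1,1,1,1,1,1,1,1],
)

```text
clock: 6.23
position: [0.476, 0.0383, 0.4953]
ee_rot: [0.002, 0.962, 0.275, 0.006]
contact_force: [1.2, 0.1, 1.7]
width: 0.0855
gripper_force: 0.0
```

carry_out(
  linear=[
    [0.058,0.0378,0.005],
    [0.058,0.0378,0.005],
    [0.058,0.0378,0.005],
    [0.058,0.0378,0.005],
    [0,0,0],
    [0,0,0],
  ],
  angular=[
    [0,0,0],
    [0,0,0],
    [0,0,0],
    [0,0,0],
    [0,0,0],
    [0,0,0],
  ],
  hand=[1,1,1,1,1,1],
)

```text
clock: 6.73
position: [0.5922, 0.1147, 0.4965]
ee_rot: [-0.0, 0.961, 0.275, -0.002]
contact_force: [-0.1, -0.5, 0.2]
width: 0.0854
gripper_force: 0.0
```

```bash
python3 - <<'E'
from h import *
np.set_printoptions(precision=4,suppress=True)
from scipy.optimize import least_squares
pts=np.array([(.4563,.1392),(.4542,.1046),(.4608,.0704),(.476,.0384)])
print(least_squares(lambda c:np.hypot(*(pts-c).T)-.139,(.59,.11)).x)
T=pose(); print(T); np.save('T2.npy',T)
im=snap('wrist','w2.png'); cv2.imwrite('pics/w2b.png',cv2.resize(im[:,:,::-1],None,fx=1.25,fy=1.25,interpolation=2))
print(proj('wrist',(.592,.114,.205),T)*1.25, proj('wrist',(.476,.0384,.223),T)*1.25)
E
```

```text
[0.5929 0.1136]
[[ 0.8485  0.5292 -0.0035  0.5922]
 [ 0.5292 -0.8485 -0.0007  0.1147]
 [-0.0033 -0.0013 -1.      0.4965]
 [ 0.      0.      0.      1.    ]]
[406.4117 289.7295] [410.249  491.1538]
```

View pics/w2b.png

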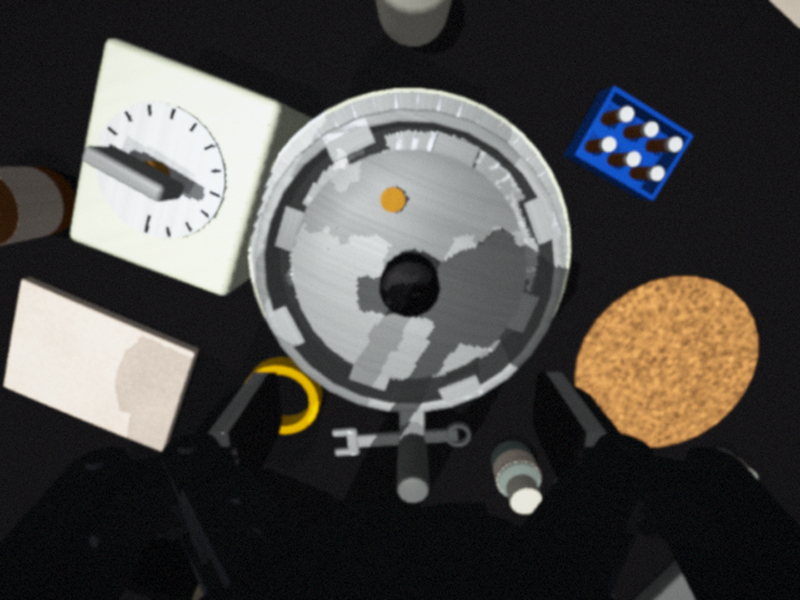

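The ring is open: the lugs at (350,135), (540,215), (460,388) and (285,325) lie between the ears, and the post is at (412,490). The knob is at (409,283). I'll grasp it now.

carry_out(
  linear=[
    [0.002,0,-0.072],
    [0,0,-0.072],
    [0,0,-0.072],
    [0,0,-0.036],
    [0,0,-0.036],
    [0,0,0],
    [0,0,0],
  ],
  angular=[
    [0,0,0],
    [0,0,0],
    [0,0,0],
    [0,0,0],
    [0,0,0],
    [0,0,0],
    [0,0,0],
  ],
  hand=[1,1,1,1,1,1,1],
)

```text
clock: 7.37
position: [0.5909, 0.1132, 0.3544]
ee_rot: [-0.0, 0.962, 0.274, -0.001]
contact_force: [-0.1, 0.4, 0.9]
width: 0.0856
gripper_force: 0.0
```

carry_out(
  linear=[
    [0,0,0],
    [0,0,0],
    [0,0,0],
    [0,0,0],
    [0,0,0],
    [0,0,0],
    [0,0,0],
    [0,0,0],
  ],
  angular=[
    [0,0,0],
    [0,0,0],
    [0,0,0],
    [0,0,0],
    [0,0,0],
    [0,0,0],
    [0,0,0],
    [0,0,0],
  ],
  hand=[0.2,0.2,0.2,0.2,0.2,0.2,0.2,0.2],
  force=70,
)

```text
clock: 8.03
position: [0.5923, 0.1138, 0.3563]
ee_rot: [0.001, 0.962, 0.275, 0.001]
contact_force: [0.6, -1.0, 6.2]
width: 0.0361
gripper_force: 70.9
```

carry_out(
  linear=[
    [0,0,0.02],
    [0,0,0.03],
    [0,0,0.04],
    [0,0,0.05],
    [0,0,0.06],
    [0,0,0.02],
    [0,0,0],
  ],
  angular=[
    [0,0,0],
    [0,0,0],
    [0,0,0],
    [0,0,0],
    [0,0,0],
    [0,0,0],
    [0,0,0],
  ],
  hand=[0.2,0.2,0.2,0.2,0.2,0.2,0.2],
)

```text
clock: 8.62
position: [0.5924, 0.1141, 0.4673]
ee_rot: [0.0, 0.962, 0.275, 0.003]
contact_force: [0.7, -0.1, -6.1]
width: 0.036
gripper_force: 71.1
```

```bash
python3 - <<'E'
from h import *
im=snap('wrist','w3.png'); cv2.imwrite('pics/w3b.png',cv2.resize(im[:,:,::-1],None,fx=1.25,fy=1.25,interpolation=2))
T=pose(); np.save('T3.npy',T)
E
```

```text
(no output)
```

View pics/w3b.png

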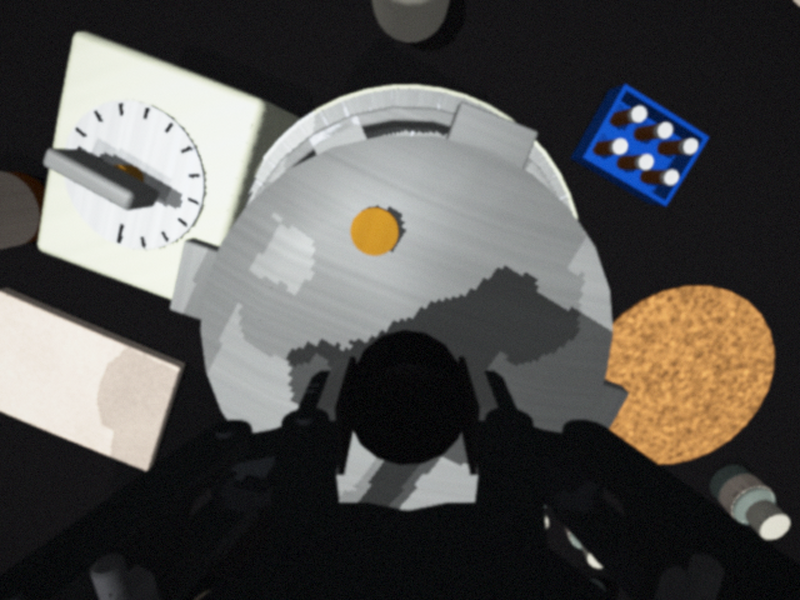

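The lid hangs level in the fingers, with its ears at (490,130) and (190,280) and the orange dot at (375,230). Next I carry it to the mat.

carry_out(
  linear=[
    [0.0034,-0.034,0],
    [0.0067,-0.068,0],
    [0.0067,-0.068,0],
    [0.0067,-0.068,0],
    [0.0067,-0.068,0],
    [0.0067,-0.068,0],
    [0.0067,-0.068,0],
    [0.0067,-0.068,0],
  ],
  angular=[
    [0,0,0],
    [0,0,0],
    [0,0,0],
    [0,0,0],
    [0,0,0],
    [0,0,0],
    [0,0,0],
    [0,0,0],
  ],
  hand=[0.2,0.2,0.2,0.2,0.2,0.2,0.2,0.2],
)

```text
clock: 9.33
position: [0.6167, -0.1426, 0.4612]
ee_rot: [-0.002, 0.962, 0.275, -0.003]
contact_force: [-0.5, 0.3, -5.3]
width: 0.0363
gripper_force: 71.2
```

carry_out(
  linear=[
    [0.0067,-0.068,0],
    [0.0067,-0.068,0],
    [0.0034,-0.034,0],
    [0,0,-0.06],
    [0,0,-0.08],
    [0,0,-0.08],
    [0,0,-0.08],
    [0,0,-0.08],
  ],
  angular=[
    [0,0,0],
    [0,0,0],
    [0,0,0],
    [0,0,0],
    [0,0,0],
    [0,0,0],
    [0,0,0],
    [0,0,0],
  ],
  hand=[0.2,0.2,0.2,0.2,0.2,0.2,0.2,0.2],
)

```text
clock: 10.0
position: [0.6242, -0.2252, 0.2705]
ee_rot: [-0.002, 0.962, 0.274, -0.002]
contact_force: [0.6, -0.6, -6.8]
width: 0.0365
gripper_force: 71.7
```

carry_out(
  linear=[
    [0,0,-0.05],
    [0,0,-0.03],
    [0,0,0],
    [0,0,0],
  ],
  angular=[
    [0,0,0],
    [0,0,0],
    [0,0,0],
    [0,0,0],
  ],
  hand=[0.2,0.2,0.2,0.2],
)

```text
clock: 10.33
position: [0.6247, -0.2254, 0.232]
ee_rot: [-0.002, 0.962, 0.275, -0.002]
contact_force: [0.3, -0.6, -5.2]
width: 0.0364
gripper_force: 71.5
```

carry_out(
  linear=[
    [0.001,-0.003,-0.012],
    [0,0,-0.012],
    [0,0,-0.007],
    [0,0,-0.004],
    [0,0,-0.003],
    [0,0,0],
    [0,0,0],
  ],
  angular=[
    [0,0,0],
    [0,0,0],
    [0,0,0],
    [0,0,0],
    [0,0,0],
    [0,0,0],
    [0,0,0],
  ],
  hand=[0.2,0.2,0.2,0.2,0.2,0.2,0.2],
)

```text
clock: 10.92
position: [0.6261, -0.2276, 0.216]
ee_rot: [0.0, 0.962, 0.275, 0.0]
contact_force: [-0.6, 0.7, -6.0]
width: 0.036
gripper_force: 71.7
```

carry_out(
  linear=[
    [0,0,-0.004],
    [0,0,-0.003],
    [0,0,-0.003],
    [0,0,0],
    [0,0,0],
  ],
  angular=[
    [0,0,0],
    [0,0,0],
    [0,0,0],
    [0,0,0],
    [0,0,0],
  ],
  hand=[0.2,0.2,0.2,0.2,0.2],
)

```text
clock: 11.33
position: [0.6261, -0.2276, 0.2124]
ee_rot: [0.001, 0.962, 0.275, 0.0]
contact_force: [-3.4, 1.7, 5.6]
width: 0.0362
gripper_force: 72.9
```

carry_out(
  linear=[
    [0,0,0],
    [0,0,0],
    [0,0,0],
    [0,0,0.04],
    [0,0,0.08],
    [0,0,0.08],
    [0,0,0.08],
    [0,0,0.08],
  ],
  angular=[
    [0,0,0],
    [0,0,0],
    [0,0,0],
    [0,0,0],
    [0,0,0],
    [0,0,0],
    [0,0,0],
    [0,0,0],
  ],
  hand=[1,1,1,1,1,1,1,1],
)

```text
clock: 12.0
position: [0.6261, -0.2276, 0.3925]
ee_rot: [0.0, 0.962, 0.274, 0.0]
contact_force: [1.2, -0.4, 0.9]
width: 0.0853
gripper_force: 0.0
```

carry_out(
  linear=[
    [-0.076,-0.024,0.02],
    [-0.076,-0.024,0.02],
    [-0.076,-0.024,0.02],
    [-0.076,-0.024,0.02],
    [-0.076,-0.024,0.0],
    [-0.076,-0.024,0.0],
    [0,0,0],
    [0,0,0],
  ],
  angular=[
    [0,0,0.84],
    [0,0,0.84],
    [0,0,0.84],
    [0,0,0.84],
    [0,0,0.84],
    [0,0,0.84],
    [0,0,0],
    [0,0,0],
  ],
  hand=[0.7,0.7,0.7,0.7,0.7,0.7,0.7,0.7],
  force=40,
)

```text
clock: 12.67
position: [0.3966, -0.3002, 0.4313]
ee_rot: [0.001, 0.888, 0.46, 0.0]
contact_force: [-0.9, 0.6, -0.6]
width: 0.0597
gripper_force: 0.0
```

```bash
cat >> h.py <<'E'
B=[(.4245,-.1435),(.430,-.240),(.482,-.3315),(.5555,-.3865)]
def caps(fn,guess=B,win=40,z=.078):
    T=pose(); im=snap('wrist',fn); hsv=cv2.cvtColor(im,cv2.COLOR_RGB2HSV)
    m=cv2.inRange(hsv,(0,0,170),(180,40,255)); k,l,s,c=cv2.connectedComponentsWithStats(m)
    for i in range(1,k):
        if s[i,4]>80:
            P=atz('wrist',c[i],z,T); print(c[i].round(1),s[i,2:],'->',P[:2].round(4))
    for g in guess: print('pred',proj('wrist',(*g,z),T).round(1))
    print('tcp',T[:3,3].round(4),'theta',round(float(np.arctan2(T[1,0],T[0,0])),4))
E
python3 - <<'E'
from h import *
caps('w4.png')
im=cv2.imread('pics/w4.png'); cv2.imwrite('pics/w4b.png',im)
E
```

```text
[204.5   7. ] [ 44  18 324] -> [ 0.418  -0.0986]
[467.8  47.4] [  167   101 12856] -> [ 0.5818 -0.2518]
[252.1  56.2] [  57   62 2618] -> [ 0.4267 -0.1523]
[316.4 138.5] [  53   54 2262] -> [ 0.4317 -0.2396]
[411.1 184.1] [  55   52 2119] -> [ 0.48   -0.3238]
[501.7 188.4] [  62   51 2150] -> [ 0.549  -0.3768]
[291.1 276.1] [  69   79 1600] -> [ 0.3333 -0.3334]
[445. 302.] [  45   45 1038] -> [ 0.4458 -0.4488]
[371.6 346.6] [  59   57 1950] -> [ 0.3546 -0.4494]
pred [243.7  48.8]
pred [315.1 139.9]
pred [417.2 189.6]
pred [512.2 192.9]
tcp [ 0.3966 -0.3002  0.4313] theta 0.9554
```

View pics/w4.png

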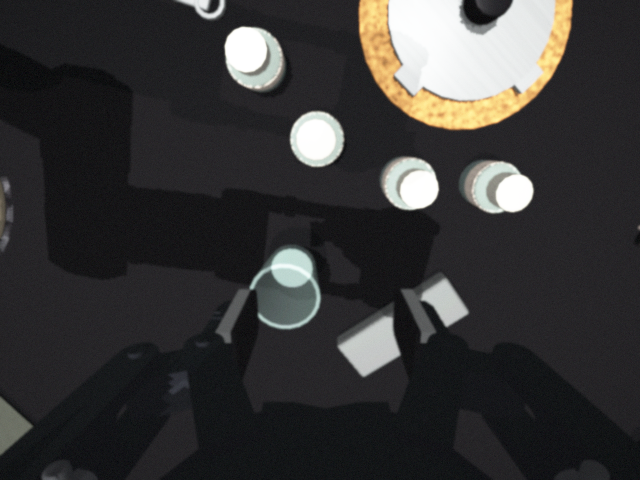

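The caps are at (246,49), (317,139), (418,189) and (514,193), as predicted. The lid lies flat on the mat. Now bottle 0.

carry_out(
  linear=[
    [0.012,0.062,-0.02],
    [0.012,0.062,-0.04],
    [0.012,0.062,-0.04],
    [0.012,0.062,-0.04],
    [0.012,0.062,-0.03],
    [0,0,0],
    [0,0,-0.06],
    [0,0,-0.06],
  ],
  angular=[
    [0,0,0],
    [0,0,0],
    [0,0,0],
    [0,0,0],
    [0,0,0],
    [0,0,0],
    [0,0,0],
    [0,0,0],
  ],
  hand=[0.7,0.7,0.7,0.7,0.7,0.7,0.7,0.7],
)

```text
clock: 13.38
position: [0.4306, -0.144, 0.2864]
ee_rot: [0.003, 0.886, 0.463, 0.002]
contact_force: [0.5, -0.6, -0.6]
width: 0.0598
gripper_force: 0.0
```

carry_out(
  linear=[
    [0,0,-0.06],
    [0,0,-0.05],
    [0,0,-0.018],
    [0,0,0],
    [0,0,0],
  ],
  angular=[
    [0,0,0],
    [0,0,0],
    [0,0,0],
    [0,0,0],
    [0,0,0],
  ],
  hand=[0.7,0.7,0.7,0.7,0.7],
)

```text
clock: 13.8
position: [0.4292, -0.1448, 0.222]
ee_rot: [0.0, 0.887, 0.462, 0.0]
contact_force: [0.4, -0.5, -0.4]
width: 0.0599
gripper_force: 0.0
```

carry_out(
  linear=[
    [0,0,0],
    [0,0,0],
    [0,0,0],
    [0,0,0],
    [0,0,0],
    [0,0,0],
  ],
  angular=[
    [0,0,0],
    [0,0,0],
    [0,0,0],
    [0,0,0],
    [0,0,0],
    [0,0,0],
  ],
  hand=[0.2,0.2,0.2,0.2,0.2,0.2],
  force=40,
)

```text
clock: 14.3
position: [0.4272, -0.1437, 0.2239]
ee_rot: [-0.001, 0.887, 0.461, -0.0]
contact_force: [-4.5, 4.6, 11.5]
width: 0.035
gripper_force: 41.4
```

carry_out(
  linear=[
    [0,0,0.03],
    [0,0,0.06],
    [0,0,0.08],
    [0,0,0.08],
    [0,0,0.08],
    [0,0,0.08],
    [0,0,0.08],
    [0,0,0],
  ],
  angular=[
    [0,0,0],
    [0,0,0],
    [0,0,0],
    [0,0,0],
    [0,0,0],
    [0,0,0],
    [0,0,0],
    [0,0,0],
  ],
  hand=[0.2,0.2,0.2,0.2,0.2,0.2,0.2,0.2],
)

```text
clock: 14.97
position: [0.429, -0.145, 0.4764]
ee_rot: [0.008, 0.887, 0.462, 0.006]
contact_force: [1.1, -0.5, -1.4]
width: 0.0348
gripper_force: 41.2
```

carry_out(
  linear=[
    [0.0212,0.0326,0],
    [0.0424,0.0652,0],
    [0.0424,0.0652,0],
    [0.0424,0.0652,0],
    [0.0424,0.0652,0],
    [0.0424,0.0652,0],
    [0.0424,0.0652,0],
    [0.0424,0.0652,0],
  ],
  angular=[
    [0,0,0],
    [0,0,0],
    [0,0,0],
    [0,0,0],
    [0,0,0],
    [0,0,0],
    [0,0,0],
    [0,0,0],
  ],
  hand=[0.2,0.2,0.2,0.2,0.2,0.2,0.2,0.2],
)

```text
clock: 15.63
position: [0.5873, 0.1017, 0.4674]
ee_rot: [0.0, 0.887, 0.462, 0.001]
contact_force: [0.1, -0.4, -2.3]
width: 0.0352
gripper_force: 41.1
```

carry_out(
  linear=[
    [0.0424,0.0652,0],
    [0.0212,0.0326,0],
    [0,0,0],
    [0,0,0],
    [0,0,0],
  ],
  angular=[
    [0,0,0],
    [0,0,0],
    [0,0,0],
    [0,0,0],
    [0,0,0],
  ],
  hand=[0.2,0.2,0.2,0.2,0.2],
)

```text
clock: 16.05
position: [0.6183, 0.1484, 0.4668]
ee_rot: [0.0, 0.887, 0.461, -0.0]
contact_force: [-0.8, -0.7, -3.2]
width: 0.0351
gripper_force: 41.1
```

```bash
python3 - <<'E'
from h import *
T=pose();print(T.round(4));snap('wrist','w5.png')
E
```

```text
[[ 5.740e-01  8.188e-01 -5.000e-04  6.183e-01]
 [ 8.188e-01 -5.740e-01 -1.000e-03  1.484e-01]
 [-1.100e-03  2.000e-04 -1.000e+00  4.668e-01]
 [ 0.000e+00  0.000e+00  0.000e+00  1.000e+00]]
```

View pics/w5.png

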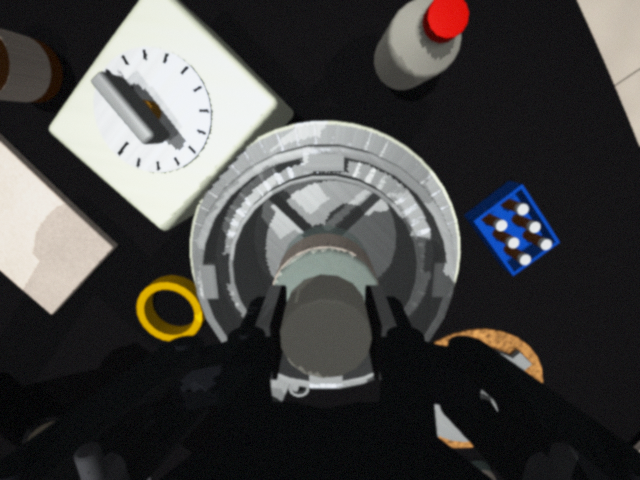

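The bottle hangs upright over the (+,+) quarter. The strips form a V opening symmetrically about column 325, between (275,205) and (375,205). I lower it now.

carry_out(
  linear=[
    [0,0.001,-0.04],
    [0,0.001,-0.06],
    [0,0,-0.06],
    [0,0,-0.06],
    [0,0,-0.06],
    [0,0,-0.04],
    [0,0,-0.02],
    [0,0,0],
  ],
  angular=[
    [0,0,0],
    [0,0,0],
    [0,0,0],
    [0,0,0],
    [0,0,0],
    [0,0,0],
    [0,0,0],
    [0,0,0],
  ],
  hand=[0.2,0.2,0.2,0.2,0.2,0.2,0.2,0.2],
)

```text
clock: 16.77
position: [0.6181, 0.1489, 0.2951]
ee_rot: [-0.001, 0.888, 0.461, -0.001]
contact_force: [-1.7, 2.0, -3.1]
width: 0.035
gripper_force: 44.5
```

carry_out(
  linear=[
    [0,0,-0.008],
    [0,0,-0.004],
    [0,0,0],
    [0,0,0],
  ],
  angular=[
    [0,0,0],
    [0,0,0],
    [0,0,0],
    [0,0,0],
  ],
  hand=[0.2,0.2,0.2,0.2],
)

```text
clock: 17.1
position: [0.6191, 0.1496, 0.2918]
ee_rot: [0.001, 0.887, 0.462, 0.001]
contact_force: [0.2, 0.5, -2.4]
width: 0.035
gripper_force: 44.7
```

carry_out(
  linear=[
    [0,0,-0.004],
    [0,0,-0.003],
    [0,0,-0.002],
    [0,0,-0.002],
    [0,0,0],
    [0,0,0],
  ],
  angular=[
    [0,0,0],
    [0,0,0],
    [0,0,0],
    [0,0,0],
    [0,0,0],
    [0,0,0],
  ],
  hand=[0.2,0.2,0.2,0.2,0.2,0.2],
)

```text
clock: 17.6
position: [0.6189, 0.1497, 0.2873]
ee_rot: [0.001, 0.887, 0.462, 0.001]
contact_force: [-2.8, -0.4, 8.1]
width: 0.0347
gripper_force: 46.4
```

carry_out(
  linear=[
    [0,0,0],
    [0,0,0],
    [0,0,0],
    [0,0,0.04],
    [0,0,0.07],
    [0,0,0.08],
    [0,0,0.08],
    [0,0,0.06],
  ],
  angular=[
    [0,0,0],
    [0,0,0],
    [0,0,0],
    [0,0,0],
    [0,0,0],
    [0,0,0],
    [0,0,0],
    [0,0,0],
  ],
  hand=[0.62,0.62,0.62,0.62,0.62,0.62,0.62,0.62],
)

```text
clock: 18.27
position: [0.619, 0.1499, 0.4535]
ee_rot: [0.001, 0.887, 0.462, 0.002]
contact_force: [1.0, 0.3, 0.4]
width: 0.0529
gripper_force: 0.0
```

carry_out(
  linear=[
    [-0.034,-0.071,0],
    [-0.034,-0.071,0],
    [-0.034,-0.071,0],
    [-0.034,-0.071,0],
    [-0.034,-0.071,0],
    [-0.034,-0.071,0],
    [-0.034,-0.071,-0.02],
    [-0.034,-0.071,-0.02],
  ],
  angular=[
    [0,0,0],
    [0,0,0],
    [0,0,0],
    [0,0,0],
    [0,0,0],
    [0,0,0],
    [0,0,0],
    [0,0,0],
  ],
  hand=[0.7,0.7,0.7,0.7,0.7,0.7,0.7,0.7],
)

```text
clock: 18.93
position: [0.4819, -0.1356, 0.4305]
ee_rot: [0.001, 0.887, 0.462, 0.001]
contact_force: [-0.4, -1.1, -0.0]
width: 0.0601
gripper_force: 0.0
```

carry_out(
  linear=[
    [-0.034,-0.071,-0.03],
    [-0.034,-0.071,-0.03],
    [-0.034,-0.071,-0.03],
    [0,0,-0.05],
    [0,0,0],
    [0,0,0],
  ],
  angular=[
    [0,0,0],
    [0,0,0],
    [0,0,0],
    [0,0,0],
    [0,0,0],
    [0,0,0],
  ],
  hand=[0.7,0.7,0.7,0.7,0.7,0.7],
)

```text
clock: 19.43
position: [0.432, -0.2395, 0.3598]
ee_rot: [-0.002, 0.887, 0.461, -0.0]
contact_force: [0.9, 0.1, -0.3]
width: 0.0598
gripper_force: 0.0
```

```bash
sed -i 's/(0,0,170),(180,40,255)/(0,0,228),(180,40,255)/' h.py; python3 -c "
from h import *
caps('w6.png')"
```

```text
[493.2  90.4] [  192   177 22531] -> [ 0.5858 -0.2208]
[157.8  47.6] [ 56  29 690] -> [ 0.4156 -0.0682]
[189.7  59.7] [ 18  34 238] -> [ 0.4282 -0.0869]
[211.2  62.4] [11 30 87] -> [ 0.4389 -0.0968]
[323.2 228.3] [ 46  25 870] -> [ 0.4341 -0.2341]
[555.  293.9] [  41   39 1250] -> [ 0.5572 -0.3875]
[462.2 291.5] [  9  23 132] -> [ 0.4952 -0.3406]
pred [237.6 133.6]
pred [323.3 237.5]
pred [442.5 291.7]
pred [552.7 294. ]
tcp [ 0.432  -0.2395  0.3598] theta 0.9581
```

carry_out(
  linear=[
    [0,-0.002,-0.06],
    [0,0,-0.07],
    [0,0,-0.07],
    [0,0,-0.05],
    [0,0,-0.025],
    [0,0,0],
    [0,0,0],
  ],
  angular=[
    [0,0,0],
    [0,0,0],
    [0,0,0],
    [0,0,0],
    [0,0,0],
    [0,0,0],
    [0,0,0],
  ],
  hand=[0.7,0.7,0.7,0.7,0.7,0.7,0.7],
)

```text
clock: 20.07
position: [0.4337, -0.24, 0.2241]
ee_rot: [0.001, 0.887, 0.462, 0.0]
contact_force: [-0.1, -0.2, 0.6]
width: 0.0597
gripper_force: 0.0
```

carry_out(
  linear=[
    [0,0,0],
    [0,0,0],
    [0,0,0],
    [0,0,0],
    [0,0,0],
    [0,0,0],
  ],
  angular=[
    [0,0,0],
    [0,0,0],
    [0,0,0],
    [0,0,0],
    [0,0,0],
    [0,0,0],
  ],
  hand=[0.2,0.2,0.2,0.2,0.2,0.2],
  force=40,
)

```text
clock: 20.57
position: [0.4324, -0.24, 0.2253]
ee_rot: [0.0, 0.887, 0.462, 0.0]
contact_force: [-1.9, 2.7, 7.1]
width: 0.0349
gripper_force: 40.5
```

carry_out(
  linear=[
    [0,0,0.03],
    [0,0,0.06],
    [0,0,0.08],
    [0,0,0.08],
    [0,0,0.08],
    [0,0,0.08],
    [0,0,0.08],
    [0,0,0],
  ],
  angular=[
    [0,0,0],
    [0,0,0],
    [0,0,0],
    [0,0,0],
    [0,0,0],
    [0,0,0],
    [0,0,0],
    [0,0,0],
  ],
  hand=[0.2,0.2,0.2,0.2,0.2,0.2,0.2,0.2],
)

```text
clock: 21.23
position: [0.4332, -0.2409, 0.4784]
ee_rot: [0.009, 0.887, 0.462, 0.004]
contact_force: [1.2, -0.7, -1.0]
width: 0.0346
gripper_force: 41.6
```

carry_out(
  linear=[
    [0.015,0.0354,0],
    [0.03,0.0708,0],
    [0.03,0.0708,0],
    [0.03,0.0708,0],
    [0.03,0.0708,0],
    [0.03,0.0708,0],
    [0.03,0.0708,0],
    [0.03,0.0708,0],
  ],
  angular=[
    [0,0,0],
    [0,0,0],
    [0,0,0],
    [0,0,0],
    [0,0,0],
    [0,0,0],
    [0,0,0],
    [0,0,0],
  ],
  hand=[0.2,0.2,0.2,0.2,0.2,0.2,0.2,0.2],
)

```text
clock: 21.9
position: [0.5448, 0.0271, 0.4692]
ee_rot: [0.001, 0.887, 0.462, 0.001]
contact_force: [0.6, -0.6, -1.5]
width: 0.0344
gripper_force: 41.5
```

carry_out(
  linear=[
    [0.03,0.0708,0],
    [0.015,0.0354,0],
    [0,0,0],
    [0,0,0],
    [0,0,0],
  ],
  angular=[
    [0,0,0],
    [0,0,0],
    [0,0,0],
    [0,0,0],
    [0,0,0],
  ],
  hand=[0.2,0.2,0.2,0.2,0.2],
)

```text
clock: 22.32
position: [0.5669, 0.0778, 0.4685]
ee_rot: [0.0, 0.887, 0.462, -0.0]
contact_force: [0.3, 0.1, -0.9]
width: 0.0348
gripper_force: 41.5
```

carry_out(
  linear=[
    [0.001,0,-0.04],
    [0,0,-0.06],
    [0,0,-0.06],
    [0,0,-0.06],
    [0,0,-0.06],
    [0,0,-0.04],
    [0,0,-0.025],
    [0,0,-0.01],
  ],
  angular=[
    [0,0,0],
    [0,0,0],
    [0,0,0],
    [0,0,0],
    [0,0,0],
    [0,0,0],
    [0,0,0],
    [0,0,0],
  ],
  hand=[0.2,0.2,0.2,0.2,0.2,0.2,0.2,0.2],
)

```text
clock: 22.98
position: [0.5667, 0.0765, 0.2888]
ee_rot: [-0.001, 0.888, 0.461, -0.002]
contact_force: [0.2, -0.8, -0.6]
width: 0.0353
gripper_force: 41.5
```

carry_out(
  linear=[
    [0,0,-0.003],
    [0,0,-0.002],
    [0,0,-0.002],
    [0,0,-0.002],
    [0,0,0],
    [0,0,0],
  ],
  angular=[
    [0,0,0],
    [0,0,0],
    [0,0,0],
    [0,0,0],
    [0,0,0],
    [0,0,0],
  ],
  hand=[0.2,0.2,0.2,0.2,0.2,0.2],
)

```text
clock: 23.48
position: [0.5684, 0.0779, 0.2882]
ee_rot: [0.001, 0.887, 0.462, 0.001]
contact_force: [-1.5, -1.4, 6.0]
width: 0.0348
gripper_force: 42.3
```

carry_out(
  linear=[
    [0,0,0],
    [0,0,0],
    [0,0,0],
    [0,0,0.04],
    [0,0,0.07],
    [0,0,0.08],
    [0,0,0.08],
    [0,0,0.06],
  ],
  angular=[
    [0,0,0],
    [0,0,0],
    [0,0,0],
    [0,0,0],
    [0,0,0],
    [0,0,0],
    [0,0,0],
    [0,0,0],
  ],
  hand=[0.62,0.62,0.62,0.62,0.62,0.62,0.62,0.62],
)

```text
clock: 24.15
position: [0.568, 0.0782, 0.4546]
ee_rot: [0.001, 0.887, 0.462, 0.002]
contact_force: [2.6, 0.3, 0.8]
width: 0.053
gripper_force: 0.0
```

carry_out(
  linear=[
    [-0.0106,-0.0512,0],
    [-0.0106,-0.0512,0],
    [-0.0106,-0.0512,0],
    [-0.0106,-0.0512,0],
    [-0.0106,-0.0512,0],
    [-0.0106,-0.0512,0],
    [-0.0106,-0.0512,0],
    [-0.0106,-0.0512,0],
  ],
  angular=[
    [0,0,-0.98],
    [0,0,-0.98],
    [0,0,-0.98],
    [0,0,-0.98],
    [0,0,-0.98],
    [0,0,-0.98],
    [0,0,-0.98],
    [0,0,-0.98],
  ],
  hand=[0.7,0.7,0.7,0.7,0.7,0.7,0.7,0.7],
)

```text
clock: 24.82
position: [0.5251, -0.1278, 0.4511]
ee_rot: [-0.0, 0.987, 0.164, 0.0]
contact_force: [0.9, 0.2, -0.6]
width: 0.0599
gripper_force: 0.0
```

carry_out(
  linear=[
    [-0.0106,-0.0512,0],
    [-0.0106,-0.0512,0],
    [-0.0106,-0.0512,0],
    [-0.0106,-0.0512,0],
    [-0.0106,-0.0512,-0.04],
    [-0.0106,-0.0512,-0.04],
    [-0.0106,-0.0512,-0.04],
    [-0.0106,-0.0512,-0.04],
  ],
  angular=[
    [0,0,-0.98],
    [0,0,-0.98],
    [0,0,-0.98],
    [0,0,-0.98],
    [0,0,-0.98],
    [0,0,-0.98],
    [0,0,-0.98],
    [0,0,-0.98],
  ],
  hand=[0.7,0.7,0.7,0.7,0.7,0.7,0.7,0.7],
)

```text
clock: 25.48
position: [0.4827, -0.3327, 0.3703]
ee_rot: [0.0, 0.989, -0.149, 0.0]
contact_force: [-0.0, -0.2, 0.1]
width: 0.0598
gripper_force: 0.0
```

carry_out(
  linear=[
    [0,0,0],
    [0,0,0],
    [0,0,0],
    [0,0,0],
    [0,0,0],
    [0,0,0],
  ],
  angular=[
    [0,0,-0.98],
    [0,0,-0.98],
    [0,0,-0.98],
    [0,0,-0.98],
    [0,0,0],
    [0,0,0],
  ],
  hand=[0.7,0.7,0.7,0.7,0.7,0.7],
)

```text
clock: 25.98
position: [0.4832, -0.3315, 0.371]
ee_rot: [-0.0, 0.954, -0.299, -0.0]
contact_force: [-0.3, 0.3, 0.5]
width: 0.0592
gripper_force: 0.0
```

```bash
python3 -c "
from h import *
caps('w7.png',B[2:])"
```

```text
[146.3 144.9] [  182   187 23818] -> [ 0.6148 -0.2604]
[317.2 109.9] [ 48  61 960] -> [ 0.5615 -0.3786]
[311.9 233.6] [ 26  33 539] -> [ 0.4884 -0.3222]
[348.2 232.4] [ 14  26 113] -> [ 0.4729 -0.3463]
pred [326.2 233.6]
pred [331.  110.6]
tcp [ 0.4832 -0.3315  0.371 ] theta -0.6066
```

```bash
cat >> h.py <<'E'
def hough(fn,rmin,rmax,roi,z=.078,T=None):
    T=pose() if T is None else T
    g=cv2.cvtColor(cv2.imread('pics/'+fn),cv2.COLOR_BGR2GRAY); x0,y0,x1,y1=roi
    c=cv2.HoughCircles(cv2.medianBlur(g[y0:y1,x0:x1],3),cv2.HOUGH_GRADIENT_ALT,1,15,param1=150,param2=.5,minRadius=rmin,maxRadius=rmax)
    for a in ([] if c is None else c[0][:8]): p=(a[0]+x0,a[1]+y0); print(np.round(p,1),a[2],atz('wrist',p,z,T)[:2].round(4))
E
python3 -c "
from h import *
hough('w7.png',15,40,(230,50,420,320))
snap('top','top7.png')
g=cv2.cvtColor(cv2.imread('pics/top7.png'),cv2.COLOR_BGR2GRAY)
for b in B[2:]:
  u,v=proj('top',(b[0]-.002,b[1]+.002,.078)); u=int(u);v=int(v); print((u,v)); print((g[v-12:v+13:2,u-12:u+13:2]>>4))
"
```

```text
[326. 222.] 31.027115 [ 0.4898 -0.3367]
[330. 109.] 24.89599 [ 0.5568 -0.3865]
[330. 109.] 33.703285 [ 0.5568 -0.3865]
[326. 222.] 19.590338 [ 0.4898 -0.3367]
(452, 243)
[[ 1  0  0  0  0  1  1  1  1  1  1  7 10]
 [ 1  0  0  0  1  4  3  1  1  1  6  9 11]
 [ 1  1  6  6  9  9  6  3  0  4  9 11 11]
 [ 1  7  9  9  9  9  5  6  4  8 10 11 12]
 [ 7 10  9  8 14 14 14  5  8 10 11 12 11]
 [ 7 10  7 15 15 14  7  7 10 11 11 11 11]
 [ 9 10  6 15 15 10  6  9 11 11 11 11  9]
 [10 10  6 14 15  6  8 10 11 12 11 10  4]
 [ 9 10  9  5  8  8 10 11 12 11 10  7  0]
 [ 8 10 10  8  7 10 11 11 11 11  9  1  0]
 [ 4  7  9  6  9 11 11 12 11  9  2  0  0]
 [ 2  3  3  4  9 11 12 11 10  5  1  1  1]
 [ 1  3  4  4  5  6 11 10  7  1  1  1  1]]
(472, 214)
[[ 1  1  1  1  1  1  1  1  1  2  2  3  3]
 [ 1  1  1  1  1  1  1  1  1  2  3  3  4]
 [ 1  1  1  4  4  3  3  1  1  2  3  4  8]
 [ 1  2 12  9 10 13 14 11  2  2  4  7 10]
 [ 4  9 10  7 15 15 15  8  1  4  7 10 10]
 [ 9 10  8 13 15 14  9  2  3  3  8  9 10]
 [ 9 10  6 15  9  8  3  3  4  4  5  7  9]
 [ 9 10  6  6  9  6  3  4  4  5  5  5  7]
 [10 10  8  4  1  2  7 10  6  4  5  4  4]
 [ 6  3  2  1  0  6  9 11 11 10  4  4  3]
 [ 7  2  1  0  4  9 11 11 11 11  6  3  4]
 [ 5  1  0  3  8 10 11 12 11 10  5  3  3]
 [ 1  0  1  8 10 11 12 11 10  7  3  3  3]]
```

carry_out(
  linear=[
    [0,0,-0.07],
    [0,0,-0.08],
    [0,0,-0.07],
    [0,0,-0.05],
    [0,0,-0.026],
    [0,0,0],
    [0,0,0],
  ],
  angular=[
    [0,0,0],
    [0,0,0],
    [0,0,0],
    [0,0,0],
    [0,0,0],
    [0,0,0],
    [0,0,0],
  ],
  hand=[0.7,0.7,0.7,0.7,0.7,0.7,0.7],
)

```text
clock: 26.67
position: [0.4832, -0.3315, 0.2228]
ee_rot: [-0.0, 0.954, -0.299, -0.001]
contact_force: [-0.3, -0.9, 0.8]
width: 0.0595
gripper_force: 0.0
```

carry_out(
  linear=[
    [0,0,0],
    [0,0,0],
    [0,0,0],
    [0,0,0],
    [0,0,0],
    [0,0,0],
  ],
  angular=[
    [0,0,0],
    [0,0,0],
    [0,0,0],
    [0,0,0],
    [0,0,0],
    [0,0,0],
  ],
  hand=[0.2,0.2,0.2,0.2,0.2,0.2],
  force=40,
)

```text
clock: 27.17
position: [0.4837, -0.3321, 0.2251]
ee_rot: [0.001, 0.954, -0.3, 0.002]
contact_force: [0.2, -0.1, 6.5]
width: 0.0345
gripper_force: 39.7
```

carry_out(
  linear=[
    [0,0,0.03],
    [0,0,0.06],
    [0,0,0.08],
    [0,0,0.08],
    [0,0,0.08],
    [0,0,0.08],
    [0,0,0.08],
    [0,0,0],
  ],
  angular=[
    [0,0,0],
    [0,0,0],
    [0,0,0],
    [0,0,0],
    [0,0,0],
    [0,0,0],
    [0,0,0],
    [0,0,0],
  ],
  hand=[0.2,0.2,0.2,0.2,0.2,0.2,0.2,0.2],
)

```text
clock: 27.83
position: [0.4837, -0.3319, 0.4776]
ee_rot: [0.003, 0.954, -0.3, 0.008]
contact_force: [1.7, -1.3, 0.4]
width: 0.0349
gripper_force: 39.2
```

carry_out(
  linear=[
    [0.0056,0.0362,0],
    [0.01125,0.0725,0],
    [0.01125,0.0725,0],
    [0.01125,0.0725,0],
    [0.01125,0.0725,0],
    [0.01125,0.0725,0],
    [0.01125,0.0725,0],
    [0.01125,0.0725,0],
  ],
  angular=[
    [0,0,0],
    [0,0,0],
    [0,0,0],
    [0,0,0],
    [0,0,0],
    [0,0,0],
    [0,0,0],
    [0,0,0],
  ],
  hand=[0.2,0.2,0.2,0.2,0.2,0.2,0.2,0.2],
)

```text
clock: 28.5
position: [0.5248, -0.0578, 0.468]
ee_rot: [-0.0, 0.954, -0.3, -0.0]
contact_force: [0.5, 0.2, -0.9]
width: 0.0349
gripper_force: 39.3
```

carry_out(
  linear=[
    [0.01125,0.0725,0],
    [0.01125,0.0725,0],
    [0.01125,0.0725,0],
    [0.01125,0.0725,0],
    [0.01125,0.0725,0],
    [0.0056,0.0362,0],
    [0,0,0],
    [0,0,0],
  ],
  angular=[
    [0,0,0],
    [0,0,0],
    [0,0,0],
    [0,0,0],
    [0,0,0],
    [0,0,0],
    [0,0,0],
    [0,0,0],
  ],
  hand=[0.2,0.2,0.2,0.2,0.2,0.2,0.2,0.2],
)

```text
clock: 29.17
position: [0.5559, 0.1406, 0.4677]
ee_rot: [0.001, 0.954, -0.298, -0.0]
contact_force: [-0.4, -0.3, -1.3]
width: 0.035
gripper_force: 39.4
```

carry_out(
  linear=[
    [0,0,-0.01],
    [0,0,0],
    [0,0,0],
  ],
  angular=[
    [0,0,0],
    [0,0,0],
    [0,0,0],
  ],
  hand=[0.2,0.2,0.2],
)

```text
clock: 29.42
position: [0.556, 0.1384, 0.4627]
ee_rot: [0.0, 0.954, -0.3, -0.0]
contact_force: [0.3, 0.1, -1.1]
width: 0.0347
gripper_force: 39.4
```

carry_out(
  linear=[
    [0.001,0.001,-0.04],
    [0,0,-0.06],
    [0,0,-0.06],
    [0,0,-0.06],
    [0,0,-0.06],
    [0,0,-0.035],
    [0,0,-0.02],
    [0,0,-0.009],
  ],
  angular=[
    [0,0,0],
    [0,0,0],
    [0,0,0],
    [0,0,0],
    [0,0,0],
    [0,0,0],
    [0,0,0],
    [0,0,0],
  ],
  hand=[0.2,0.2,0.2,0.2,0.2,0.2,0.2,0.2],
)

```text
clock: 30.08
position: [0.5564, 0.1393, 0.2897]
ee_rot: [0.001, 0.954, -0.3, -0.001]
contact_force: [-0.0, -0.1, -1.6]
width: 0.0351
gripper_force: 39.5
```

carry_out(
  linear=[
    [0,0,-0.003],
    [0,0,-0.002],
    [0,0,-0.002],
    [0,0,-0.002],
    [0,0,0],
    [0,0,0],
  ],
  angular=[
    [0,0,0],
    [0,0,0],
    [0,0,0],
    [0,0,0],
    [0,0,0],
    [0,0,0],
  ],
  hand=[0.2,0.2,0.2,0.2,0.2,0.2],
)

```text
clock: 30.58
position: [0.5572, 0.1403, 0.2881]
ee_rot: [-0.001, 0.954, -0.3, 0.001]
contact_force: [-0.1, 0.2, 4.9]
width: 0.0345
gripper_force: 39.9
```

carry_out(
  linear=[
    [0,0,0],
    [0,0,0],
    [0,0,0],
    [0,0,0.04],
    [0,0,0.07],
    [0,0,0.08],
    [0,0,0.08],
    [0,0,0.06],
  ],
  angular=[
    [0,0,0],
    [0,0,0],
    [0,0,0],
    [0,0,0],
    [0,0,0],
    [0,0,0],
    [0,0,0],
    [0,0,0],
  ],
  hand=[0.62,0.62,0.62,0.62,0.62,0.62,0.62,0.62],
)

```text
clock: 31.25
position: [0.5567, 0.1402, 0.4549]
ee_rot: [-0.001, 0.954, -0.3, 0.001]
contact_force: [0.5, 0.0, -0.3]
width: 0.0525
gripper_force: 0.0
```

carry_out(
  linear=[
    [0,-0.0753,0],
    [0,-0.0753,0],
    [0,-0.0753,0],
    [0,-0.0753,0],
    [0,-0.0753,0],
    [0,-0.0753,0],
    [0,-0.0753,0],
    [0,-0.0753,0],
  ],
  angular=[
    [0,0,0],
    [0,0,0],
    [0,0,0],
    [0,0,0],
    [0,0,0],
    [0,0,0],
    [0,0,0],
    [0,0,0],
  ],
  hand=[0.7,0.7,0.7,0.7,0.7,0.7,0.7,0.7],
)

```text
clock: 31.92
position: [0.5563, -0.1628, 0.4515]
ee_rot: [-0.0, 0.954, -0.3, -0.0]
contact_force: [0.6, -0.1, 0.4]
width: 0.0594
gripper_force: 0.0
```

carry_out(
  linear=[
    [0,-0.0753,0],
    [0,-0.0753,0],
    [0,-0.0753,0],
    [0,-0.0753,0],
    [0,-0.0753,0],
    [0,-0.0753,0],
    [0,0,0],
    [0,0,0],
  ],
  angular=[
    [0,0,0],
    [0,0,0],
    [0,0,0],
    [0,0,0],
    [0,0,0],
    [0,0,0],
    [0,0,0],
    [0,0,0],
  ],
  hand=[0.7,0.7,0.7,0.7,0.7,0.7,0.7,0.7],
)

```text
clock: 32.58
position: [0.5563, -0.3893, 0.4502]
ee_rot: [-0.0, 0.954, -0.301, -0.001]
contact_force: [0.0, 0.3, -0.4]
width: 0.0595
gripper_force: 0.0
```

```bash
python3 -c "
from h import *
caps('w8.png',B[3:])
hough('w8.png',13,33,(230,100,420,320))"
```

```text
[183.6 223.6] [  140   134 13484] -> [ 0.6286 -0.2625]
[316.9 209.2] [ 32  41 862] -> [ 0.5622 -0.3829]
[ 21. 399.] [ 40  41 134] -> [0.58   0.0715]
[ 18.5 404.1] [ 37  40 244] -> [0.5766 0.0817]
pred [323.7 212.5]
tcp [ 0.5563 -0.3893  0.4502] theta -0.6119
[324. 205.] 21.7382 [ 0.5619 -0.3893]
```

carry_out(
  linear=[
    [0.002,0.002,-0.05],
    [0,0,-0.075],
    [0,0,-0.075],
    [0,0,-0.075],
    [0,0,-0.075],
    [0,0,-0.06],
    [0,0,-0.034],
    [0,0,-0.01],
  ],
  angular=[
    [0,0,0],
    [0,0,0],
    [0,0,0],
    [0,0,0],
    [0,0,0],
    [0,0,0],
    [0,0,0],
    [0,0,0],
  ],
  hand=[0.7,0.7,0.7,0.7,0.7,0.7,0.7,0.7],
)

```text
clock: 33.3
position: [0.5569, -0.3831, 0.221]
ee_rot: [-0.002, 0.954, -0.299, -0.004]
contact_force: [-0.4, -0.0, 0.5]
width: 0.0599
gripper_force: 0.0
```

carry_out(
  linear=[
    [0,0,0],
    [0,0,0],
    [0,0,0],
    [0,0,0],
    [0,0,0],
    [0,0,0],
    [0,0,0],
    [0,0,0],
  ],
  angular=[
    [0,0,0],
    [0,0,0],
    [0,0,0],
    [0,0,0],
    [0,0,0],
    [0,0,0],
    [0,0,0],
    [0,0,0],
  ],
  hand=[0.7,0.2,0.2,0.2,0.2,0.2,0.2,0.2],
  force=40,
)

```text
clock: 33.97
position: [0.5583, -0.3863, 0.227]
ee_rot: [0.001, 0.954, -0.3, 0.002]
contact_force: [0.9, 0.9, 6.5]
width: 0.0347
gripper_force: 40.1
```

carry_out(
  linear=[
    [0,0,0.03],
    [0,0,0.06],
    [0,0,0.08],
    [0,0,0.08],
    [0,0,0.08],
    [0,0,0.08],
    [0,0,0.08],
    [0,0,0],
  ],
  angular=[
    [0,0,0],
    [0,0,0],
    [0,0,0],
    [0,0,0],
    [0,0,0],
    [0,0,0],
    [0,0,0],
    [0,0,0],
  ],
  hand=[0.2,0.2,0.2,0.2,0.2,0.2,0.2,0.2],
)

```text
clock: 34.63
position: [0.5579, -0.3862, 0.4802]
ee_rot: [0.004, 0.954, -0.3, 0.008]
contact_force: [1.4, -0.1, -0.8]
width: 0.0348
gripper_force: 40.4
```

carry_out(
  linear=[
    [0.0054,0.0366,0],
    [0.01086,0.0731,0],
    [0.01086,0.0731,0],
    [0.01086,0.0731,0],
    [0.01086,0.0731,0],
    [0.01086,0.0731,0],
    [0.01086,0.0731,0],
    [0.01086,0.0731,0],
  ],
  angular=[
    [0,0,0],
    [0,0,0],
    [0,0,0],
    [0,0,0],
    [0,0,0],
    [0,0,0],
    [0,0,0],
    [0,0,0],
  ],
  hand=[0.2,0.2,0.2,0.2,0.2,0.2,0.2,0.2],
)

```text
clock: 35.3
position: [0.5978, -0.1092, 0.4683]
ee_rot: [-0.0, 0.954, -0.3, -0.001]
contact_force: [-0.0, -0.8, 0.0]
width: 0.035
gripper_force: 40.3
```

carry_out(
  linear=[
    [0.01086,0.0731,0],
    [0.01086,0.0731,0],
    [0.01086,0.0731,0],
    [0.01086,0.0731,0],
    [0.01086,0.0731,0],
    [0.0054,0.0366,0],
    [0,0,0],
    [0,0,0],
  ],
  angular=[
    [0,0,0],
    [0,0,0],
    [0,0,0],
    [0,0,0],
    [0,0,0],
    [0,0,0],
    [0,0,0],
    [0,0,0],
  ],
  hand=[0.2,0.2,0.2,0.2,0.2,0.2,0.2,0.2],
)

```text
clock: 35.97
position: [0.6277, 0.0908, 0.4683]
ee_rot: [0.001, 0.954, -0.298, -0.001]
contact_force: [0.2, -0.1, -1.0]
width: 0.0349
gripper_force: 40.4
```

carry_out(
  linear=[
    [0,0,-0.01],
    [0,0,0],
    [0,0,0],
  ],
  angular=[
    [0,0,0],
    [0,0,0],
    [0,0,0],
  ],
  hand=[0.2,0.2,0.2],
)

```text
clock: 36.22
position: [0.628, 0.088, 0.4639]
ee_rot: [0.0, 0.954, -0.3, -0.001]
contact_force: [0.2, 0.2, -1.1]
width: 0.0349
gripper_force: 40.4
```

carry_out(
  linear=[
    [0.001,0.001,-0.04],
    [0,0,-0.06],
    [0,0,-0.06],
    [0,0,-0.06],
    [0,0,-0.06],
    [0,0,-0.035],
    [0,0,-0.02],
    [0,0,-0.007],
  ],
  angular=[
    [0,0,0],
    [0,0,0],
    [0,0,0],
    [0,0,0],
    [0,0,0],
    [0,0,0],
    [0,0,0],
    [0,0,0],
  ],
  hand=[0.2,0.2,0.2,0.2,0.2,0.2,0.2,0.2],
)

```text
clock: 36.88
position: [0.6312, 0.0877, 0.2941]
ee_rot: [-0.0, 0.954, -0.3, 0.004]
contact_force: [5.0, -1.9, 3.5]
width: 0.0349
gripper_force: 49.6
```

carry_out(
  linear=[
    [0,0,-0.003],
    [0,0,-0.002],
    [0,0,-0.002],
    [0,0,-0.002],
    [0,0,0],
    [0,0,0],
  ],
  angular=[
    [0,0,0],
    [0,0,0],
    [0,0,0],
    [0,0,0],
    [0,0,0],
    [0,0,0],
  ],
  hand=[0.2,0.2,0.2,0.2,0.2,0.2],
)

```text
clock: 37.38
position: [0.631, 0.0879, 0.2913]
ee_rot: [-0.0, 0.954, -0.3, 0.004]
contact_force: [4.3, -2.9, 2.3]
width: 0.0347
gripper_force: 49.3
```

carry_out(
  linear=[
    [0.0035,-0.0025,0],
    [0.0025,-0.0015,0],
    [0,0,-0.002],
    [0,0,-0.002],
    [0,0,0],
    [0,0,0],
  ],
  angular=[
    [0,0,0],
    [0,0,0],
    [0,0,0],
    [0,0,0],
    [0,0,0],
    [0,0,0],
  ],
  hand=[0.2,0.2,0.2,0.2,0.2,0.2],
)

```text
clock: 37.88
position: [0.6323, 0.0873, 0.2897]
ee_rot: [-0.0, 0.954, -0.3, 0.002]
contact_force: [0.7, -1.7, 10.4]
width: 0.035
gripper_force: 50.9
```

carry_out(
  linear=[
    [0,0,0],
    [0,0,0],
    [0,0,0],
    [0,0,0.04],
    [0,0,0.07],
    [0,0,0.08],
    [0,0,0.08],
    [0,0,0.08],
  ],
  angular=[
    [0,0,0],
    [0,0,0],
    [0,0,0],
    [0,0,0],
    [0,0,0],
    [0,0,0],
    [0,0,0],
    [0,0,0],
  ],
  hand=[0.62,0.62,0.62,0.62,0.62,0.62,0.62,0.62],
)

```text
clock: 38.55
position: [0.6311, 0.0879, 0.4628]
ee_rot: [0.0, 0.954, -0.3, -0.002]
contact_force: [1.1, 0.4, -0.2]
width: 0.0529
gripper_force: 0.0
```

carry_out(
  linear=[
    [-0.04,0.028,0.02],
    [-0.06,0.042,0],
    [-0.06,0.042,0],
    [0,0,0],
    [0,0,0],
  ],
  angular=[
    [0,0,0],
    [0,0,0],
    [0,0,0],
    [0,0,0],
    [0,0,0],
  ],
  hand=[0.7,0.7,0.7,0.7,0.7],
)

```text
clock: 38.97
position: [0.55, 0.1447, 0.4721]
ee_rot: [0.0, 0.954, -0.299, -0.001]
contact_force: [0.5, -0.1, 0.4]
width: 0.0596
gripper_force: 0.0
```

```bash
python3 -c "
from h import *
caps('w9.png',[(.619,.1497),(.568,.078),(.557,.14),(.631,.0875)],z=.141)"
```

```text
[226.1  52.8] [121 134 468] -> [0.7074 0.1312]
[398.7  21.3] [ 89  55 244] -> [0.6487 0.0067]
[362.6  45.8] [10 14 89] -> [0.6497 0.0397]
[273.5  52.3] [11 16 83] -> [0.6858 0.1002]
[250.3  71.2] [13 12 89] -> [0.6853 0.1238]
[325.1 108.9] [  42   43 1424] -> [0.6273 0.0911]
[297.7 128.8] [ 57  53 210] -> [0.6273 0.1188]
[275.5 156.1] [  38   39 1070] -> [0.6201 0.1472]
[189.1 156.3] [  7  25 108] -> [0.6625 0.208 ]
[460.9 169.7] [ 7 17 81] -> [0.5204 0.0226]
[325.9 214.2] [ 34  22 534] -> [0.5542 0.1408]
[164.9 278.5] [ 163  143 9892] -> [0.5901 0.3019]
[266.5 313.1] [ 24  46 601] -> [0.5062 0.2442]
[334. 385.] [ 111   54 2888] -> [0.3988 0.2379]
[147.5 476.5] [ 21   7 116] -> [0.4118 0.5006]
pred [274.  158.8]
pred [377.4 160.2]
pred [324.9 211.1]
pred [326.2 102.4]
tcp [0.55   0.1447 0.4721] theta -0.6063
```

View pics/w9.png

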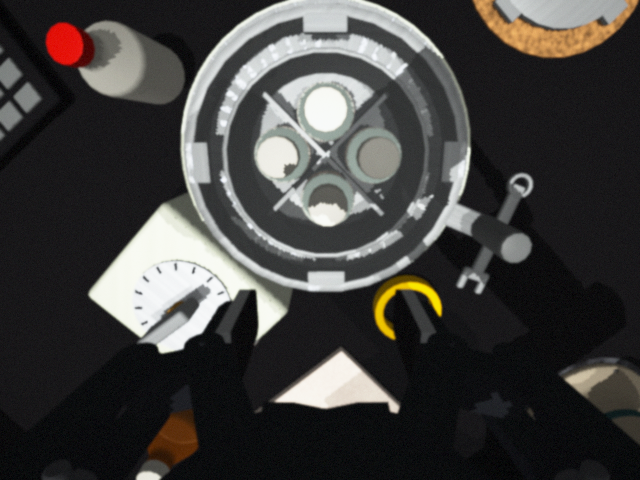

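All four bottles stand in their quarters, with caps at (325,109), (277,155), (378,157) and (328,200), and the ring is still open. I'll fetch the lid next.

carry_out(
  linear=[
    [0.0127,-0.062,0],
    [0.0127,-0.062,0],
    [0.0127,-0.062,0],
    [0.0127,-0.062,0],
    [0.0127,-0.062,0],
    [0.0127,-0.062,0],
    [0.0127,-0.062,0],
    [0.0127,-0.062,0],
  ],
  angular=[
    [0,0,0.97],
    [0,0,0.97],
    [0,0,0.97],
    [0,0,0.97],
    [0,0,0.97],
    [0,0,0.97],
    [0,0,0.97],
    [0,0,0.97],
  ],
  hand=[1,1,1,1,1,1,1,1],
)

```text
clock: 39.68
position: [0.6035, -0.1072, 0.4711]
ee_rot: [0.0, 1.0, 0.007, -0.001]
contact_force: [0.2, 1.4, -0.5]
width: 0.0851
gripper_force: 0.0
```

carry_out(
  linear=[
    [0.0127,-0.062,0],
    [0.0127,-0.062,0],
    [0.0127,-0.062,0],
    [0.0127,-0.062,0],
    [0,0,-0.05],
    [0,0,-0.05],
    [0,0,-0.05],
    [0,0,0],
  ],
  angular=[
    [0,0,0.97],
    [0,0,0.97],
    [0,0,0.97],
    [0,0,0.97],
    [0,0,0.97],
    [0,0,0.97],
    [0,0,0.97],
    [0,0,0],
  ],
  hand=[1,1,1,1,1,1,1,1],
)

```text
clock: 40.35
position: [0.6272, -0.2296, 0.39]
ee_rot: [-0.004, 0.962, 0.274, -0.005]
contact_force: [-0.8, 0.6, -1.6]
width: 0.0856
gripper_force: 0.0
```

```bash
python3 -c "
from h import *
T2=np.load('T2.npy'); T=pose(); im=snap('wrist','w10.png')
d=atz('wrist',(392/1.25,199/1.25),.172,T2); print('dot seated',d)
t=d-np.array([.5923,.1138,.149])+np.array([.6261,-.2276,.005]); print('dot exp',t,proj('wrist',t,T),'knob exp',proj('wrist',(.6261,-.2276,.05),T))
hsv=cv2.cvtColor(im,cv2.COLOR_RGB2HSV); m=cv2.inRange(hsv,(8,120,100),(28,255,255)); k,l,s,c=cv2.connectedComponentsWithStats(m)
for i in range(1,k):
  if s[i,4]>60: print(c[i],s[i],atz('wrist',c[i],t[2],T))
m=cv2.inRange(hsv,(0,0,0),(180,255,45)); k,l,s,c=cv2.connectedComponentsWithStats(m)
for i in range(1,k):
  if s[i,4]>600: print('dark',c[i],s[i])
print(T)
"
```

```text
dot seated [0.63208976 0.1504093  0.172     ]
dot exp [ 0.66588976 -0.1909907   0.028     ] [314.97094863 154.27068323] knob exp [325.59208006 215.2419523 ]
[339.54025845 175.91898608] [ 220   89  216  214 8048] [ 0.66103698 -0.22121378  0.028     ]
[315.70967742 154.49308756] [308 147  17  16 217] [ 0.66607958 -0.19168198  0.028     ]
[245.63235294 157.        ] [239 153  14   9  68] [ 0.62955373 -0.13687285  0.028     ]
[256.82882883 257.81981982] [250 250  14  17 111] [ 0.54661252 -0.19412638  0.028     ]
dark [341.63536199 258.53417825] [     0      0    640    480 237973]
[[ 0.85005314  0.5265743  -0.01136493  0.62716445]
 [ 0.52665107 -0.85006596  0.00514831 -0.22958649]
 [-0.00694997 -0.01036169 -0.99992216  0.3900082 ]
 [ 0.          0.          0.          1.        ]]
```

View pics/w10.png

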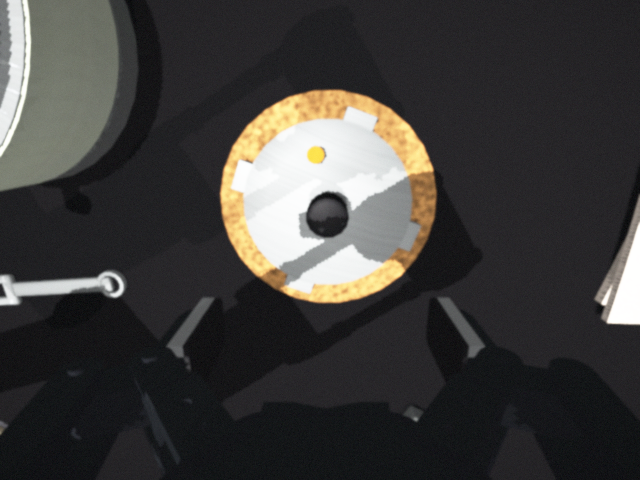

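The lid is unmoved: dot at (316,154) where (315,154) was expected, knob at (327,214).

carry_out(
  linear=[
    [0,0,-0.07],
    [0,0,-0.08],
    [0,0,-0.08],
    [0,0,-0.06],
    [0,0,-0.04],
    [0,0,0],
    [0,0,0],
  ],
  angular=[
    [0,0,0],
    [0,0,0],
    [0,0,0],
    [0,0,0],
    [0,0,0],
    [0,0,0],
    [0,0,0],
  ],
  hand=[1,1,1,1,1,1,1],
)

```text
clock: 40.98
position: [0.6288, -0.2289, 0.2326]
ee_rot: [0.0, 0.962, 0.273, -0.0]
contact_force: [0.6, 0.4, 0.3]
width: 0.0855
gripper_force: 0.0
```

carry_out(
  linear=[
    [-0.003,0.002,-0.025],
    [-0.002,0,-0.018],
    [0,0,0],
    [0,0,0],
  ],
  angular=[
    [0,0,0.05],
    [0,0,0],
    [0,0,0],
    [0,0,0],
  ],
  hand=[1,1,1,1],
)

```text
clock: 41.32
position: [0.6259, -0.2275, 0.212]
ee_rot: [0.001, 0.961, 0.276, 0.001]
contact_force: [-0.1, -0.5, -0.2]
width: 0.0855
gripper_force: 0.0
```

carry_out(
  linear=[
    [0,0,0],
    [0,0,0],
    [0,0,0],
    [0,0,0],
    [0,0,0],
    [0,0,0],
    [0,0,0],
    [0,0,0],
  ],
  angular=[
    [0,0,0],
    [0,0,0],
    [0,0,0],
    [0,0,0],
    [0,0,0],
    [0,0,0],
    [0,0,0],
    [0,0,0],
  ],
  hand=[0.2,0.2,0.2,0.2,0.2,0.2,0.2,0.2],
  force=70,
)

```text
clock: 41.98
position: [0.6258, -0.2276, 0.2116]
ee_rot: [0.001, 0.961, 0.276, 0.001]
contact_force: [0.2, -0.7, 6.1]
width: 0.0365
gripper_force: 70.8
```

carry_out(
  linear=[
    [0,0,0.03],
    [0,0,0.06],
    [0,0,0.08],
    [0,0,0.08],
    [0,0,0.08],
    [0,0,0.08],
    [0,0,0.08],
    [0,0,0.01],
  ],
  angular=[
    [0,0,0],
    [0,0,0],
    [0,0,0],
    [0,0,0],
    [0,0,0],
    [0,0,0],
    [0,0,0],
    [0,0,0],
  ],
  hand=[0.2,0.2,0.2,0.2,0.2,0.2,0.2,0.2],
)

```text
clock: 42.65
position: [0.626, -0.2273, 0.4676]
ee_rot: [0.004, 0.961, 0.276, 0.004]
contact_force: [1.8, -0.7, -4.4]
width: 0.0361
gripper_force: 71.8
```

carry_out(
  linear=[
    [-0.0034,0.0341,0],
    [-0.0068,0.0682,0],
    [-0.0068,0.0682,0],
    [-0.0068,0.0682,0],
    [-0.0068,0.0682,0],
    [-0.0068,0.0682,0],
    [-0.0068,0.0682,0],
    [-0.0068,0.0682,0],
  ],
  angular=[
    [0,0,0],
    [0,0,0],
    [0,0,0],
    [0,0,0],
    [0,0,0],
    [0,0,0],
    [0,0,0],
    [0,0,0],
  ],
  hand=[0.2,0.2,0.2,0.2,0.2,0.2,0.2,0.2],
)

```text
clock: 43.32
position: [0.5989, 0.0305, 0.4567]
ee_rot: [-0.001, 0.961, 0.276, -0.003]
contact_force: [0.5, 0.4, -6.1]
width: 0.0363
gripper_force: 71.5
```

carry_out(
  linear=[
    [-0.0068,0.0682,0],
    [-0.0068,0.0682,0],
    [-0.0034,0.0341,0],
    [0,0,0],
    [0,0,0],
    [0,0,0],
    [0,0,0],
  ],
  angular=[
    [0,0,0],
    [0,0,0],
    [0,0,0],
    [0,0,0],
    [0,0,0],
    [0,0,0],
    [0,0,0],
  ],
  hand=[0.2,0.2,0.2,0.2,0.2,0.2,0.2],
)

```text
clock: 43.9
position: [0.5915, 0.1129, 0.459]
ee_rot: [0.0, 0.961, 0.276, -0.002]
contact_force: [-0.0, -1.0, -6.3]
width: 0.0361
gripper_force: 71.7
```

carry_out(
  linear=[
    [0.001,0.0018,-0.03],
    [0,0,-0.04],
    [0,0,-0.04],
    [0,0,-0.04],
    [0,0,-0.02],
    [0,0,0],
    [0,0,0],
  ],
  angular=[
    [0,0,0],
    [0,0,0],
    [0,0,0],
    [0,0,0],
    [0,0,0],
    [0,0,0],
    [0,0,0],
  ],
  hand=[0.2,0.2,0.2,0.2,0.2,0.2,0.2],
)

```text
clock: 44.48
position: [0.5922, 0.114, 0.3755]
ee_rot: [0.0, 0.961, 0.276, -0.0]
contact_force: [0.9, -0.0, -5.0]
width: 0.036
gripper_force: 71.7
```

carry_out(
  linear=[
    [0,0,-0.008],
    [0,0,-0.008],
    [0,0,-0.006],
    [0,0,-0.004],
    [0,0,0],
    [0,0,0],
  ],
  angular=[
    [0,0,0],
    [0,0,0],
    [0,0,0],
    [0,0,0],
    [0,0,0],
    [0,0,0],
  ],
  hand=[0.2,0.2,0.2,0.2,0.2,0.2],
)

```text
clock: 44.98
position: [0.592, 0.1147, 0.3628]
ee_rot: [0.0, 0.961, 0.276, 0.0]
contact_force: [-0.1, -0.2, -6.0]
width: 0.0364
gripper_force: 71.7
```

carry_out(
  linear=[
    [0,-0.001,-0.004],
    [0,0,-0.004],
    [0,0,-0.004],
    [0,0,-0.002],
    [0,0,-0.002],
    [0,0,0],
    [0,0,0],
  ],
  angular=[
    [0,0,0],
    [0,0,0],
    [0,0,0],
    [0,0,0],
    [0,0,0],
    [0,0,0],
    [0,0,0],
  ],
  hand=[0.2,0.2,0.2,0.2,0.2,0.2,0.2],
)

```text
clock: 45.57
position: [0.5918, 0.1142, 0.3556]
ee_rot: [0.0, 0.961, 0.276, 0.0]
contact_force: [-2.3, -0.2, 2.3]
width: 0.0362
gripper_force: 72.5
```

carry_out(
  linear=[
    [0,0,0],
    [0,0,0],
    [0,0,0],
    [0,0,0.04],
    [0,0,0.07],
    [0,0,0.07],
    [0,0,0.03],
    [0,0,0],
  ],
  angular=[
    [0,0,0],
    [0,0,0],
    [0,0,0],
    [0,0,0],
    [0,0,0],
    [0,0,0],
    [0,0,0],
    [0,0,0],
  ],
  hand=[1,1,1,1,1,1,1,1],
)

```text
clock: 46.23
position: [0.593, 0.1142, 0.4651]
ee_rot: [0.001, 0.961, 0.276, 0.005]
contact_force: [-0.2, -0.0, 0.2]
width: 0.0852
gripper_force: 0.0
```

carry_out(
  linear=[
    [-0.058,-0.0379,0],
    [-0.058,-0.0379,0],
    [-0.058,-0.0379,0],
    [-0.058,-0.0379,0],
    [0,0,0],
    [0,0,0],
    [0,0,0],
  ],
  angular=[
    [0,0,0],
    [0,0,0],
    [0,0,0],
    [0,0,0],
    [0,0,0],
    [0,0,0],
    [0,0,0],
  ],
  hand=[1,1,1,1,1,1,1],
  force=25,
)

```text
clock: 46.82
position: [0.4763, 0.0384, 0.4595]
ee_rot: [0.0, 0.961, 0.276, 0.001]
contact_force: [1.0, -0.6, -1.0]
width: 0.0852
gripper_force: 0.0
```

```bash
python3 -c "
from h import *
T=pose(); im=snap('wrist','w11.png')
print(T.round(4),proj('wrist',(.63209,.1504,.172),T), proj('wrist',(.476,.0384,.223),T))
hsv=cv2.cvtColor(im,cv2.COLOR_RGB2HSV); m=cv2.inRange(hsv,(8,120,100),(28,255,255)); k,l,s,c=cv2.connectedComponentsWithStats(m)
for i in range(1,k):
  if 60<s[i,4]<1000: print(c[i],s[i],atz('wrist',c[i],.172,T))
"
```

```text
[[ 8.479e-01  5.302e-01  1.100e-03  4.763e-01]
 [ 5.302e-01 -8.479e-01  3.000e-04  3.840e-02]
 [ 1.100e-03  3.000e-04 -1.000e+00  4.595e-01]
 [ 0.000e+00  0.000e+00  0.000e+00  1.000e+00]] [304.44893064 -53.25716687] [323.23483576 256.7023019 ]
```

carry_out(
  linear=[
    [0,0,-0.05],
    [0,0,-0.06],
    [0,0,-0.06],
    [0,0,-0.035],
    [0,0,0],
    [0,0,0],
  ],
  angular=[
    [0,0,0],
    [0,0,0],
    [0,0,0],
    [0,0,0],
    [0,0,0],
    [0,0,0],
  ],
  hand=[1,1,1,1,1,1],
)

```text
clock: 47.37
position: [0.4769, 0.0388, 0.3563]
ee_rot: [-0.0, 0.961, 0.276, -0.001]
contact_force: [0.9, 0.5, 0.3]
width: 0.0855
gripper_force: 0.0
```

carry_out(
  linear=[
    [0,0,0],
    [0,0,0],
    [0,0,0],
    [0,0,0],
    [0,0,0],
    [0,0,0],
    [0,0,0],
    [0,0,0],
  ],
  angular=[
    [0,0,0],
    [0,0,0],
    [0,0,0],
    [0,0,0],
    [0,0,0],
    [0,0,0],
    [0,0,0],
    [0,0,0],
  ],
  hand=[0.1,0.1,0.1,0.1,0.1,0.1,0.1,0.1],
  force=25,
)

```text
clock: 48.03
position: [0.4762, 0.0383, 0.358]
ee_rot: [0.0, 0.961, 0.276, 0.001]
contact_force: [0.4, -0.2, 4.8]
width: 0.0223
gripper_force: 25.1
```

carry_out(
  linear=[
    [-0.0044,0.00792,0],
    [-0.0044,0.00792,0],
    [-0.0044,0.00792,0],
    [-0.0044,0.00792,0],
    [-0.00333,0.0084,0],
    [-0.00333,0.0084,0],
    [-0.00333,0.0084,0],
    [-0.00333,0.0084,0],
  ],
  angular=[
    [0,0,-0.407],
    [0,0,-0.407],
    [0,0,-0.407],
    [0,0,-0.407],
    [0,0,-0.407],
    [0,0,-0.407],
    [0,0,-0.407],
    [0,0,-0.407],
  ],
  hand=[0.1,0.1,0.1,0.1,0.1,0.1,0.1,0.1],
)

```text
clock: 48.7
position: [0.4608, 0.0706, 0.358]
ee_rot: [0.001, 0.989, 0.149, 0.001]
contact_force: [-0.1, -1.8, 4.3]
width: 0.0224
gripper_force: 25.3
```

Turning against only light friction, so I continue to the locked mark.

carry_out(
  linear=[
    [-0.00221,0.00878,0],
    [-0.00221,0.00878,0],
    [-0.00221,0.00878,0],
    [-0.00221,0.00878,0],
    [-0.00105,0.009,0],
    [-0.00105,0.009,0],
    [-0.00105,0.009,0],
    [-0.00105,0.009,0],
  ],
  angular=[
    [0,0,-0.407],
    [0,0,-0.407],
    [0,0,-0.407],
    [0,0,-0.407],
    [0,0,-0.407],
    [0,0,-0.407],
    [0,0,-0.407],
    [0,0,-0.407],
  ],
  hand=[0.1,0.1,0.1,0.1,0.1,0.1,0.1,0.1],
)

```text
clock: 49.37
position: [0.454, 0.1062, 0.358]
ee_rot: [0.001, 1.0, 0.019, 0.0]
contact_force: [-1.0, -1.9, 5.7]
width: 0.0228
gripper_force: 25.3
```

carry_out(
  linear=[
    [0.00013,0.00904,0],
    [0.00013,0.00904,0],
    [0.00013,0.00904,0],
    [0.00013,0.00904,0],
    [0.0013,0.00896,0],
    [0.0013,0.00896,0],
    [0.0013,0.00896,0],
    [0.0013,0.00896,0],
  ],
  angular=[
    [0,0,-0.407],
    [0,0,-0.407],
    [0,0,-0.407],
    [0,0,-0.407],
    [0,0,-0.407],
    [0,0,-0.407],
    [0,0,-0.407],
    [0,0,-0.407],
  ],
  hand=[0.1,0.1,0.1,0.1,0.1,0.1,0.1,0.1],
)

```text
clock: 50.03
position: [0.4567, 0.1423, 0.358]
ee_rot: [0.001, 0.994, -0.111, 0.0]
contact_force: [-1.4, -2.2, 6.8]
width: 0.0223
gripper_force: 25.3
```

carry_out(
  linear=[
    [0,0,0],
    [0,0,0],
    [0,0,0],
    [0,0,0],
  ],
  angular=[
    [0,0,0],
    [0,0,0],
    [0,0,0],
    [0,0,0],
  ],
  hand=[0.1,0.1,0.1,0.1],
)

```text
clock: 50.37
position: [0.4568, 0.1428, 0.358]
ee_rot: [-0.0, 0.994, -0.111, 0.0]
contact_force: [-1.4, 0.5, 6.3]
width: 0.0223
gripper_force: 25.3
```

carry_out(
  linear=[
    [0,0,0],
    [0,0,0],
    [0,0,0],
    [0,0,0.04],
    [0,0,0.07],
    [0,0,0.07],
    [0,0,0.05],
    [0,0,0],
  ],
  angular=[
    [0,0,0],
    [0,0,0],
    [0,0,0],
    [0,0,0.95],
    [0,0,0.95],
    [0,0,0.95],
    [0,0,0.95],
    [0,0,0.95],
  ],
  hand=[1,1,1,1,1,1,1,1],
)

```text
clock: 51.03
position: [0.458, 0.1427, 0.4777]
ee_rot: [-0.0, 0.997, 0.081, 0.005]
contact_force: [0.3, 0.5, 0.1]
width: 0.0854
gripper_force: 0.0
```

```bash
python3 -c "
from h import *
T=np.eye(4);T[:3,:3]=[[.574,.8188,-.0005],[.8188,-.574,-.001],[-.0011,.0002,-1]];T[:3,3]=[.6183,.1484,.4668]
a=atz('wrist',(98,72),.196,T);b=atz('wrist',(157,137),.196,T);print(a,b,np.degrees(np.arctan2(*(a-b)[[1,0]])),(a+b)/2)
im=cv2.imread('pics/w5.png');cv2.imwrite('pics/w5k.png',cv2.resize(im[40:200,40:240],None,fx=3.5,fy=3.5,interpolation=2))
# console edges, yaw
T1=np.load('T1.npy')
"
```

```text
[0.56298586 0.3275727  0.196     ] [0.56745385 0.27303236 0.196     ] 94.68326531961549 [0.56521985 0.30030253 0.196     ]
```

carry_out(
  linear=[
    [0.0254,0.0394,0],
    [0.0254,0.0394,0],
    [0.0254,0.0394,0],
    [0.0254,0.0394,0],
    [0.0254,0.0394,0],
    [0.0254,0.0394,0],
    [0.0254,0.0394,0],
    [0.0254,0.0394,0],
  ],
  angular=[
    [0,0,1],
    [0,0,1],
    [0,0,1],
    [0,0,1],
    [0,0,1],
    [0,0,1],
    [0,0,1],
    [0,0,1],
  ],
  hand=[0.7,0.7,0.7,0.7,0.7,0.7,0.7,0.7],
)

```text
clock: 51.7
position: [0.5591, 0.3012, 0.4715]
ee_rot: [0.0, 0.921, 0.39, -0.001]
contact_force: [0.9, -0.8, 0.8]
width: 0.0596
gripper_force: 0.0
```

carry_out(
  linear=[
    [0,0,0],
    [0,0,0],
    [0,0,0],
    [0,0,0],
    [0,0,0],
    [0,0,0],
    [0,0,0],
    [0,0,0],
  ],
  angular=[
    [0,0,1],
    [0,0,1],
    [0,0,1],
    [0,0,1],
    [0,0,1],
    [0,0,1],
    [0,0,1],
    [0,0,1],
  ],
  hand=[0.7,0.7,0.7,0.7,0.7,0.7,0.7,0.7],
)

```text
clock: 52.37
position: [0.5586, 0.3002, 0.4715]
ee_rot: [-0.0, 0.751, 0.66, -0.001]
contact_force: [0.6, 0.3, -0.3]
width: 0.0597
gripper_force: 0.0
```

carry_out(
  linear=[
    [0,0,0],
    [0,0,0],
    [0,0,0],
    [0,0,0],
    [0,0,0],
    [0,0,0],
    [0,0,0],
    [0,0,0],
  ],
  angular=[
    [0,0,1],
    [0,0,1],
    [0,0,1],
    [0,0,1],
    [0,0,1],
    [0,0,1],
    [0,0,1],
    [0,0,1],
  ],
  hand=[0.7,0.7,0.7,0.7,0.7,0.7,0.7,0.7],
)

```text
clock: 53.03
position: [0.5586, 0.3002, 0.4715]
ee_rot: [-0.0, 0.505, 0.863, -0.0]
contact_force: [-0.8, 0.3, -0.4]
width: 0.0599
gripper_force: 0.0
```

carry_out(
  linear=[
    [0,0,0],
    [0,0,0],
    [0,0,0],
    [0,0,0],
    [0,0,0],
    [0,0,0],
    [0,0,0],
    [0,0,0],
  ],
  angular=[
    [0,0,1],
    [0,0,1],
    [0,0,1],
    [0,0,1],
    [0,0,1],
    [0,0,1],
    [0,0,1],
    [0,0,1],
  ],
  hand=[0.7,0.7,0.7,0.7,0.7,0.7,0.7,0.7],
)

```text
clock: 53.7
position: [0.5586, 0.3001, 0.4715]
ee_rot: [-0.0, 0.208, 0.978, -0.0]
contact_force: [-0.3, 0.3, 0.6]
width: 0.06
gripper_force: 0.0
```

carry_out(
  linear=[
    [0,0,0],
    [0,0,0],
    [0,0,0],
    [0,0,0],
    [0,0,0],
    [0,0,0],
    [0,0,0],
    [0,0,0],
  ],
  angular=[
    [0,0,1],
    [0,0,1],
    [0,0,1],
    [0,0,1],
    [0,0,1],
    [0,0,1],
    [0,0,1],
    [0,0,1],
  ],
  hand=[0.7,0.7,0.7,0.7,0.7,0.7,0.7,0.7],
)

```text
clock: 54.37
position: [0.5586, 0.3001, 0.4715]
ee_rot: [-0.001, -0.11, 0.994, -0.0]
contact_force: [-0.8, 0.3, 0.1]
width: 0.0599
gripper_force: 0.0
```

carry_out(
  linear=[
    [0,0,0],
    [0,0,0],
    [0,0,0],
    [0,0,0],
    [0,0,0],
    [0,0,0],
    [0,0,0],
    [0,0,0],
  ],
  angular=[
    [0,0,1],
    [0,0,1],
    [0,0,1],
    [0,0,1],
    [0,0,1],
    [0,0,1],
    [0,0,1],
    [0,0,1],
  ],
  hand=[0.7,0.7,0.7,0.7,0.7,0.7,0.7,0.7],
)

```text
clock: 55.03
position: [0.5586, 0.3001, 0.4715]
ee_rot: [-0.001, -0.417, 0.909, 0.0]
contact_force: [0.7, 0.4, -1.1]
width: 0.0599
gripper_force: 0.0
```

carry_out(
  linear=[
    [0,0,0],
    [0,0,0],
    [0,0,0],
  ],
  angular=[
    [0,0,0],
    [0,0,0],
    [0,0,0],
  ],
  hand=[0.7,0.7,0.7],
)

```text
clock: 55.28
position: [0.5585, 0.3002, 0.4719]
ee_rot: [-0.0, -0.414, 0.91, 0.0]
contact_force: [-0.0, -0.3, 0.2]
width: 0.06
gripper_force: 0.0
```

```bash
python3 -c "
from h import *
T=pose(); np.save('T12.npy',T); im=snap('wrist','w12.png'); print(T.round(4), manip.get_state()['qpos'])
u,v=proj('wrist',(.5597,.3003,.196),T).astype(int); print(u,v)
x0=max(0,u-80);y0=max(0,v-70);print(x0,y0)
a=cv2.resize(im[:,:,::-1],(400,300));b=cv2.resize(im[y0:y0+140,x0:x0+160,::-1],(400,350),interpolation=2)
o=np.zeros((350,800,3),'uint8');o[:300,:400]=a;o[:,400:]=b;cv2.imwrite('pics/w12b.png',o)
"
```

```text
[[-6.565e-01 -7.543e-01 -6.000e-04  5.585e-01]
 [-7.543e-01  6.565e-01 -2.000e-04  3.002e-01]
 [ 5.000e-04  3.000e-04 -1.000e+00  4.719e-01]
 [ 0.000e+00  0.000e+00  0.000e+00  1.000e+00]] [ 3.83438618e-01  3.40502156e-01  1.24666865e+00  7.11225911e-05
  1.55488296e+00 -2.04235439e+00]
325 238
245 168
```

View pics/w12b.png

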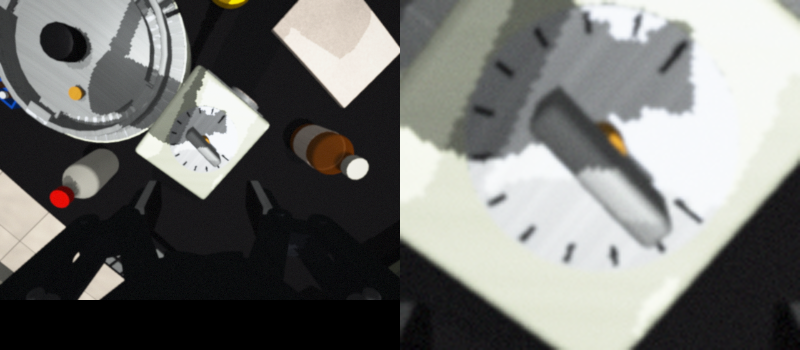

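The key wing's top face runs from (303,210) to (349,262) in full pixels. The lid is seated under the ring, with its dot visible at (122,150).

```bash
python3 -c "
from h import *
T=np.load('T12.npy')
a=atz('wrist',(303,210),.196,T);b=atz('wrist',(348.6,261.6),.196,T)
th=np.arctan2(*(b-a)[[1,0]]);print(a,b,(a+b)/2,np.degrees(th)%180,np.linalg.norm(a-b))
print('theta',np.arctan2(T[1,0],T[0,0])+2*np.pi)
im=cv2.imread('pics/w12.png');hsv=cv2.cvtColor(im,cv2.COLOR_BGR2HSV);m=cv2.inRange(hsv,(8,120,100),(28,255,255)); k,l,s,c=cv2.connectedComponentsWithStats(m)
for i in range(1,k):
  if 60<s[i,4]<1500: print(c[i],s[i],atz('wrist',c[i],.172,T))
"
```

```text
[0.55803545 0.27349419 0.196     ] [0.55863261 0.32554763 0.196     ] [0.55833403 0.29952091 0.196     ] 89.34273664768807 0.05205686523260955
theta 3.9962296018718715
[372.77978339   3.14801444] [350   0  44   9 277] [0.42870676 0.19915346 0.172     ]
[120.27248677 148.77777778] [110 138  22  22 378] [0.63656566 0.14774018 0.172     ]
[545.42599278 228.72202166] [533 218  22  25 277] [0.42239522 0.41820136 0.172     ]
[521.81914894 268.62765957] [509 264  25   9  94] [0.45626274 0.43528343 0.172     ]
```

carry_out(
  linear=[
    [0,0,0],
    [0,0,0],
    [0,0,-0.02],
    [0,0,-0.03],
    [0,0,-0.03],
    [0,0,-0.03],
    [0,0,0],
    [0,0,0],
  ],
  angular=[
    [0,0,0.928],
    [0,0,0.928],
    [0,0,0.928],
    [0,0,0.928],
    [0,0,0.928],
    [0,0,0.928],
    [0,0,0.928],
    [0,0,0.928],
  ],
  hand=[0.7,0.7,0.7,0.7,0.7,0.7,0.7,0.7],
)

```text
clock: 56.0
position: [0.5582, 0.3001, 0.4156]
ee_rot: [-0.001, -0.664, 0.748, 0.001]
contact_force: [-0.3, -0.0, 0.7]
width: 0.0596
gripper_force: 0.0
```

carry_out(
  linear=[
    [0,0,-0.04],
    [0,0,-0.05],
    [0,0,-0.04],
    [0,0,-0.02],
    [0,0,0],
    [0,0,0],
    [0,0,0],
  ],
  angular=[
    [0,0,0],
    [0,0,0],
    [0,0,0],
    [0,0,0],
    [0,0,0],
    [0,0,0],
    [0,0,0],
  ],
  hand=[0.7,0.7,0.7,0.7,0.7,0.7,0.7],
)

```text
clock: 56.58
position: [0.559, 0.3004, 0.3436]
ee_rot: [0.001, -0.663, 0.748, -0.0]
contact_force: [-0.1, 0.1, 0.4]
width: 0.0597
gripper_force: 0.0
```

carry_out(
  linear=[
    [0,0,0],
    [0,0,0],
    [0,0,0],
    [0,0,0],
    [0,0,0],
    [0,0,0],
    [0,0,0],
    [0,0,0],
  ],
  angular=[
    [0,0,0],
    [0,0,0],
    [0,0,0],
    [0,0,0],
    [0,0,0],
    [0,0,0],
    [0,0,0],
    [0,0,0],
  ],
  hand=[0,0,0,0,0,0,0,0],
  force=60,
)

```text
clock: 57.25
position: [0.559, 0.3003, 0.3432]
ee_rot: [0.001, -0.663, 0.748, -0.0]
contact_force: [1.6, 0.8, 5.4]
width: 0.0111
gripper_force: 59.2
```

```bash
python3 -c "
from h import *
s=manip.get_state();print(s['qpos'].round(3),s['position'],s['contact_force'],s['moment'],s['width'])"
```

```text
[ 0.383  0.401  1.47  -0.     1.268 -2.638] [0.55896034 0.30028932 0.34319298] [1.55190042 0.77593415 5.37177249] [ 0.02599609 -0.26023488  0.15749489] 0.011142147613942586
```

carry_out(
  linear=[
    [0,0,0],
    [0,0,0],
    [0,0,0],
    [0,0,0],
    [0,0,0],
    [0,0,0],
    [0,0,0],
    [0,0,0],
  ],
  angular=[
    [0,0,-1],
    [0,0,-1],
    [0,0,-1],
    [0,0,-1],
    [0,0,-1],
    [0,0,-1],
    [0,0,-1],
    [0,0,-1],
  ],
  hand=[0,0,0,0,0,0,0,0],
  force=60,
)

```text
clock: 57.92
position: [0.5587, 0.3004, 0.3432]
ee_rot: [0.001, -0.392, 0.92, 0.0]
contact_force: [1.4, 0.2, 6.2]
width: 0.0109
gripper_force: 59.6
```

carry_out(
  linear=[
    [0,0,0],
    [0,0,0],
    [0,0,0],
    [0,0,0],
    [0,0,0],
    [0,0,0],
    [0,0,0],
    [0,0,0],
  ],
  angular=[
    [0,0,-1],
    [0,0,-1],
    [0,0,-1],
    [0,0,-1],
    [0,0,-1],
    [0,0,-1],
    [0,0,-1],
    [0,0,-1],
  ],
  hand=[0,0,0,0,0,0,0,0],
)

```text
clock: 58.58
position: [0.5585, 0.3007, 0.3432]
ee_rot: [0.001, -0.083, 0.997, 0.001]
contact_force: [0.1, 1.2, 6.0]
width: 0.0109
gripper_force: 59.7
```

carry_out(
  linear=[
    [0,0,0],
    [0,0,0],
    [0,0,0],
    [0,0,0],
    [0,0,0],
    [0,0,0],
    [0,0,0],
    [0,0,0],
  ],
  angular=[
    [0,0,-1],
    [0,0,-1],
    [0,0,-1],
    [0,0,-1],
    [0,0,-1],
    [0,0,-1],
    [0,0,-1],
    [0,0,-1],
  ],
  hand=[0,0,0,0,0,0,0,0],
)

```text
clock: 59.25
position: [0.5585, 0.301, 0.3432]
ee_rot: [0.0, 0.234, 0.972, 0.001]
contact_force: [0.0, 2.8, 5.9]
width: 0.0112
gripper_force: 59.8
```

```bash
python3 -c "
from h import *
s=manip.get_state();T=pose();print(s['qpos'].round(3),s['position'],s['contact_force'],s['moment'],s['width'],np.arctan2(T[1,0],T[0,0]))"
```

```text
[ 0.384  0.401  1.47   0.002  1.268 -0.714] [0.55852453 0.30097287 0.34324361] [0.02075941 2.76297614 5.93306656] [0.28957061 0.02815495 0.19412146] 0.011159672059884749 2.6682306335644004
```

carry_out(
  linear=[
    [0,0,0],
    [0,0,0],
    [0,0,0],
    [0,0,0],
    [0,0,0],
    [0,0,0],
    [0,0,0],
    [0,0,0],
  ],
  angular=[
    [0,0,-1],
    [0,0,-1],
    [0,0,-1],
    [0,0,-1],
    [0,0,-1],
    [0,0,-1],
    [0,0,-1],
    [0,0,-1],
  ],
  hand=[0,0,0,0,0,0,0,0],
)

```text
clock: 59.92
position: [0.5587, 0.3012, 0.3432]
ee_rot: [0.0, 0.528, 0.849, 0.002]
contact_force: [0.7, 3.3, 5.2]
width: 0.0112
gripper_force: 59.9
```

carry_out(
  linear=[
    [0,0,0],
    [0,0,0],
    [0,0,0],
    [0,0,0],
    [0,0,0],
    [0,0,0],
    [0,0,0],
    [0,0,0],
  ],
  angular=[
    [0,0,-1],
    [0,0,-1],
    [0,0,-1],
    [0,0,-1],
    [0,0,-1],
    [0,0,-1],
    [0,0,-1],
    [0,0,-1],
  ],
  hand=[0,0,0,0,0,0,0,0],
)

```text
clock: 60.58
position: [0.559, 0.3013, 0.3432]
ee_rot: [-0.0, 0.769, 0.64, 0.002]
contact_force: [3.2, 3.7, 4.7]
width: 0.0112
gripper_force: 59.8
```

carry_out(
  linear=[
    [0,0,0],
    [0,0,0],
    [0,0,0],
    [0,0,0],
    [0,0,0],
    [0,0,0],
    [0,0,0],
    [0,0,0],
  ],
  angular=[
    [0,0,-1],
    [0,0,-1],
    [0,0,-1],
    [0,0,-1],
    [0,0,-1],
    [0,0,-1],
    [0,0,-1],
    [0,0,-1],
  ],
  hand=[0,0,0,0,0,0,0,0],
)

```text
clock: 61.25
position: [0.5593, 0.3011, 0.3432]
ee_rot: [-0.001, 0.931, 0.365, 0.002]
contact_force: [2.8, 3.1, 4.5]
width: 0.011
gripper_force: 59.8
```

carry_out(
  linear=[
    [0,0,0],
    [0,0,0],
    [0,0,0],
    [0,0,0],
    [0,0,0],
    [0,0,0],
  ],
  angular=[
    [0,0,-1],
    [0,0,-1],
    [0,0,-1],
    [0,0,-1],
    [0,0,0],
    [0,0,0],
  ],
  hand=[0,0,0,0,0,0],
)

```text
clock: 61.75
position: [0.5592, 0.3009, 0.3432]
ee_rot: [-0.001, 0.977, 0.215, 0.002]
contact_force: [3.5, 2.4, 6.3]
width: 0.0107
gripper_force: 58.5
```

```bash
python3 -c "
from h import *
s=manip.get_state();T=pose();print(s['qpos'].round(3),s['position'],s['contact_force'],s['moment'],s['width'],np.arctan2(T[1,0],T[0,0]))"
```

```text
[3.840e-01 4.010e-01 1.469e+00 1.000e-03 1.267e+00 1.521e+00] [0.55922901 0.30091303 0.34323105] [3.51301424 2.41311298 6.28965211] [ 0.44106011 -0.39575631 -0.04168844] 0.010700754655588061 0.43331834542239556
```

carry_out(
  linear=[
    [0,0,0],
    [0,0,0],
    [0,0,0],
    [0,0,0],
    [0,0,0],
  ],
  angular=[
    [0,0,-0.8],
    [0,0,-0.8],
    [0,0,-0.8],
    [0,0,-0.6],
    [0,0,0],
  ],
  hand=[0,0,0,0,0],
)

```text
clock: 62.17
position: [0.5593, 0.3009, 0.3432]
ee_rot: [-0.001, 0.995, 0.096, 0.002]
contact_force: [3.6, 3.2, 4.8]
width: 0.0111
gripper_force: 58.5
```

```bash
python3 -c "
from h import *
s=manip.get_state();T=pose();print(s['contact_force'],s['moment'],s['width'],np.arctan2(T[1,0],T[0,0]))"
```

```text
[3.56908742 3.15000375 4.84284686] [ 0.41195968 -0.43331884 -0.0406915 ] 0.011110228798264328 0.1921918745478574
```

carry_out(
  linear=[
    [0,0,0],
    [0,0,0],
    [0,0,0],
    [0,0,0],
  ],
  angular=[
    [0,0,-0.4],
    [0,0,-0.4],
    [0,0,-0.2],
    [0,0,0],
  ],
  hand=[0,0,0,0],
)

```text
clock: 62.5
position: [0.5592, 0.3009, 0.3432]
ee_rot: [-0.001, 0.998, 0.059, 0.002]
contact_force: [4.0, 3.3, 6.0]
width: 0.0111
gripper_force: 74.5
```

```bash
python3 -c "
from h import *
s=manip.get_state();T=pose();print(s['contact_force'],s['moment'],s['width'],np.arctan2(T[1,0],T[0,0]))"
```

```text
[3.95877682 3.29413179 5.95837859] [ 0.4419468  -0.4540101   1.42672017] 0.011079310396710862 0.11763994599869641
```

carry_out(
  linear=[
    [0,0,0],
    [0,0,0],
    [0,0,0],
    [0,0,0.04],
    [0,0,0.07],
    [0,0,0.08],
    [0,0,0.08],
    [0,0,0.05],
  ],
  angular=[
    [0,0,0],
    [0,0,0],
    [0,0,0],
    [0,0,0],
    [0,0,0],
    [0,0,0],
    [0,0,0],
    [0,0,0],
  ],
  hand=[0.7,0.7,0.7,0.7,0.7,0.7,0.7,0.7],
)

```text
clock: 63.17
position: [0.5581, 0.2998, 0.5059]
ee_rot: [-0.0, 0.998, 0.056, 0.001]
contact_force: [1.2, -0.4, 0.8]
width: 0.0599
gripper_force: 0.0
```

carry_out(
  linear=[
    [-0.06,-0.05,0],
    [-0.06,-0.05,0],
    [-0.06,-0.05,0],
    [0,0,0],
    [0,0,0],
  ],
  angular=[
    [0,0,0],
    [0,0,0],
    [0,0,0],
    [0,0,0],
    [0,0,0],
  ],
  hand=[0.7,0.7,0.7,0.7,0.7],
)

```text
clock: 63.58
position: [0.4664, 0.2239, 0.5022]
ee_rot: [0.0, 0.998, 0.055, -0.001]
contact_force: [0.5, 0.0, -1.1]
width: 0.06
gripper_force: 0.0
```

```bash
python3 -c "
from h import *
T=pose(); im=snap('wrist','w13.png'); snap('scene','s13.png')
print(T[:3,3])
hsv=cv2.cvtColor(im,cv2.COLOR_RGB2HSV);m=cv2.inRange(hsv,(8,120,100),(28,255,255)); k,l,s,c=cv2.connectedComponentsWithStats(m)
for i in range(1,k):
  if 60<s[i,4]<1500: print('dot',c[i],atz('wrist',c[i],.172,T))
p=proj('wrist',(.559,.3005,.196),T);print('key',p,'post',proj('wrist',(.4568,.1428,.223),T))
u,v=p.astype(int);g=cv2.cvtColor(im,cv2.COLOR_RGB2GRAY);print(g[max(0,v-40):v+41:4,max(0,u-40):u+41:3]//26)
# scene change vs start, around bystanders
d=cv2.absdiff(cv2.GaussianBlur(cv2.imread('pics/scene0.png'),(5,5),0),cv2.GaussianBlur(cv2.imread('pics/s13.png'),(5,5),0)).max(2)
k,l,s,c=cv2.connectedComponentsWithStats((d>60).astype('uint8'))
for i in range(1,k):
  if s[i,4]>25: print('chg',s[i])
"
```

```text
[0.46644619 0.2239318  0.50220065]
dot [444.38461538  21.92051282] [0.63523978 0.14869432 0.172     ]
dot [ 87.         201.78571429] [0.46020602 0.43774845 0.172     ]
dot [107.15730337 241.60674157] [0.42434645 0.42144698 0.172     ]
dot [  7.19144603 419.73014257] [0.18917177 0.56515089 0.172     ]
key [236.31758799  97.69510646] post [427.88234932 259.92758224]
[[9 9 9 9 9 9 9 9 9 8 5 8 8 8 8 9 9 9 9 9 9 9 9 9 9 9 9]
 [9 9 9 9 9 9 9 9 9 9 6 6 6 6 4 4 8 9 9 9 9 9 9 9 9 9 9]
 [9 9 9 8 5 8 9 9 9 9 6 6 6 6 5 2 2 8 9 9 8 8 9 9 9 9 9]
 [9 9 9 9 8 3 7 9 8 9 6 6 6 6 5 2 1 2 4 3 3 5 8 9 9 9 9]
 [9 9 9 9 9 9 9 9 9 9 7 6 6 6 6 3 2 2 3 3 3 4 8 9 9 9 9]
 [9 9 9 9 9 9 9 9 9 9 8 6 6 6 6 3 2 1 3 3 3 4 9 9 9 9 9]
 [9 9 9 9 9 9 9 9 9 9 8 6 6 6 6 4 2 2 3 3 3 4 8 9 9 9 9]
 [9 5 4 6 9 9 9 9 9 9 8 6 6 6 6 4 2 1 3 3 3 3 7 9 9 9 9]
 [9 9 9 8 9 9 9 9 9 9 9 6 6 6 7 5 2 1 2 3 3 3 7 9 9 9 9]
 [9 9 9 9 9 9 9 9 9 9 9 6 6 6 7 5 2 1 2 2 3 3 6 9 9 9 9]
 [9 9 9 9 9 9 9 9 9 9 9 7 6 6 7 6 3 1 2 2 2 3 4 9 9 9 9]
 [9 9 9 9 9 9 9 9 9 9 9 8 6 7 7 6 3 1 1 2 2 3 4 9 9 9 9]
 [8 4 4 3 3 7 9 9 9 9 9 8 6 6 7 6 4 2 2 1 2 3 5 
[... 451 characters left out ...]
 9 9 9 9 9 9]]
chg [  75    0   68   51 1363]
chg [198   0  26  15 304]
chg [320   0  31  11 177]
chg [376   0  14  15 113]
chg [300   5  14  11  85]
chg [ 40  55  33  20 162]
chg [ 63  64  34  22 181]
chg [  0  69  47  26 653]
chg [363  78  22   5  58]
chg [361  86  24  15 224]
chg [362 111  26  19 244]
chg [231 112  19  31 389]
chg [262 126  16  12 136]
chg [355 126  12  15 102]
chg [199 145   8  14  61]
chg [229 150  17  18 201]
chg [210 155  12   6  34]
chg [261 160  22  26 146]
chg [ 72 173  12  18  63]
chg [  44  179   59   51 1040]
chg [399 182   6   6  26]
chg [203 186   9  10  46]
chg [344 206  14   8  65]
chg [257 247  18  23 309]
chg [230 262  19  24 342]
chg [207 286  25  53 809]
```

```bash
python3 -c "
from rig import manip
print(manip.sign_off())"
```

```text
the job is handed in; nothing more can be done
None
```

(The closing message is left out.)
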